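Reload the test-card feeder and lock its follower

TASK

Reload the test-card feeder of the reader: put the empty sleeve that is in its channel into the discard tray, and stand every full magazine from the bench upright in the channel, between follower and end stop, in one row with the broad faces towards each other. The follower slides only while the thumb release on its handle is held in: draw it back to make room, and when all are loaded push it up so that the row is tight against the end stop and holds the sensing pin in, then let go so that it locks there. Leave the other things on the bench alone.

Things in the scene. Friction and masses are not known exactly. Their poses are not given: they have to be found in the camera images.
- channel (a point): card feeder, fixed white base 96 x 380 mm (place and yaw vary) with an open-topped channel along its y. Point on the channel floor (12 mm above the bench), on its centre line; +y towards end stop and reader, x across. 52 mm wide between low guides that flare out, up to 17 mm above the floor and 37 mm either side of centre. The reader beyond the stop is 78 mm high above the channel floor
- end_stop (a point): point on the channel's floor at the face of the end stop (a steel plate 60 mm wide, 48 mm high across the channel), 110 mm along +y from point channel; same axes
- pin (a joint): sensing pin, 10 mm brass plunger that sticks 6 mm out of the end stop's face towards the channel, 25 mm above its floor; 0 = out, 0.006 m = pushed in flush with the face; sprung, 3 N to start and 4.2 N fully in, so it pushes the row back unless the locked follower holds it
- follower (a joint): place of the follower (aluminium block 46 mm wide, 32 mm long, 50 mm high in the channel) along the channel in m: 0 = fully back, with its face 221 mm from the end stop; grows towards the stop, at most 0.195. Hidden teeth lock it every 8.5 mm, so just where a tight row of 34 mm magazines puts it (it then has 1 mm of play back); with the release held in it slides with about 5 N
- follower_face (a point): point on the channel's floor at the middle of the follower's face that looks to the end stop; axes as point channel; moves with the follower
- handle (a point): centre of the follower's handle, 70 mm above the channel floor, axes as channel. Handle: 50 to 86 mm above the floor, 42 mm across: fixed black post on the -x side (outer face 21 mm from here), grey thumb release on the +x side (outer face 21 mm from here, 22 mm long along y, 54 to 82 mm above the floor). Squeezed across x between two fingers, the release goes in and unlocks the follower
- release (a joint): thumb release, 0 = out (locked), 0.006 m = fully in; sprung, 6 N to start, 8.4 N fully in; the follower is free while it is in by 3 mm or more. If let go between two teeth it stays 3 mm in, not locked, until the follower slides on a little and it snaps out
- sleeve: the empty sleeve: white, open-topped plastic box with 4 mm walls, 46 mm (x) by 34 mm (y) by 40 mm tall, lower than a full magazine, about 0.04 kg, standing in the channel at the start; origin at the centre of its underside, z up
- tray_in (a point): centre of the inner floor of the discard tray, a grey open tray fixed to the bench, 170 mm (x) by 130 mm (y) outside, 4 mm walls, 35 mm high; its floor is 4 mm above the bench; axes along its sides
- pack1: full test-card magazine, a closed white plastic box that stands upright, 46 mm (its x, with a grey strip down each of these two sides) by 34 mm (its y) by 52 mm tall, about 0.12 kg, most of it in its 6 mm steel foot; cardboard-coloured top; origin at the centre of its underside, z up. Its broad faces (46 x 52 mm, paper label) look along its y; either way round is the same. May be absent
- pack2: full test-card magazine, a closed white plastic box that stands upright, 46 mm (its x, with a grey strip down each of these two sides) by 34 mm (its y) by 52 mm tall, about 0.12 kg, most of it in its 6 mm steel foot; cardboard-coloured top; origin at the centre of its underside, z up. Its broad faces (46 x 52 mm, paper label) look along its y; either way round is the same. May be absent
- pack3: full test-card magazine, a closed white plastic box that stands upright, 46 mm (its x, with a grey strip down each of these two sides) by 34 mm (its y) by 52 mm tall, about 0.12 kg, most of it in its 6 mm steel foot; cardboard-coloured top; origin at the centre of its underside, z up. Its broad faces (46 x 52 mm, paper label) look along its y; either way round is the same. May be absent
- pack4: full test-card magazine, a closed white plastic box that stands upright, 46 mm (its x, with a grey strip down each of these two sides) by 34 mm (its y) by 52 mm tall, about 0.12 kg, most of it in its 6 mm steel foot; cardboard-coloured top; origin at the centre of its underside, z up. Its broad faces (46 x 52 mm, paper label) look along its y; either way round is the same. May be absent
- pack5: full test-card magazine, a closed white plastic box that stands upright, 46 mm (its x, with a grey strip down each of these two sides) by 34 mm (its y) by 52 mm tall, about 0.12 kg, most of it in its 6 mm steel foot; cardboard-coloured top; origin at the centre of its underside, z up. Its broad faces (46 x 52 mm, paper label) look along its y; either way round is the same. May be absent
- jar: bystander: small lidded jar, 48 mm across, 58 mm tall; origin under its centre
- dropper: bystander: amber bottle, 34 mm across, 85 mm tall; origin under its centre
- petri: bystander: closed clear dish, 86 mm across, 15 mm high; origin under its centre
- slide_box: bystander: wooden slide box 45 x 100 x 32 mm (x, y, z); origin under its centre
- marker: bystander: black marker pen 110 mm long along its x, 14 mm thick
- beaker: bystander: glass beaker, 60 mm across, 70 mm tall; origin under its centre

How it is judged:
On the way, in this order (a step that is already met when the one before it is completed fails the run):
1. the empty sleeve lies in the discard tray (x of sleeve in the frame of tray_in between -0.083 and 0.083 m and y of sleeve in the frame of tray_in between -0.063 and 0.063 m and z of sleeve in the frame of tray_in below 0.042 m), for 0.2 s.
2. every full magazine stands in the channel between follower and end stop, and the row, pushed up, holds the sensing pin in (x of pack1 in the frame of channel between -0.006 and 0.006 m and z of each of pack1, pack2, pack3, pack4, pack5 in the frame of channel below 0.004 m and angle between each of pack1, pack2, pack3, pack4, pack5's own z axis and vertical below 0.08 rad and angle between the x axis of each of pack1, pack2, pack3, pack4, pack5 and the x axis of channel, either way round below 0.12 rad and y of each of pack1, pack2, pack3, pack4, pack5 in the frame of end_stop below -0.012 m and y of each of pack1, pack2, pack3, pack4, pack5 in the frame of follower_face above 0.012 m and x of pack2 in the frame of channel between -0.006 and 0.006 m and x of pack3 in the frame of channel between -0.006 and 0.006 m and x of pack4 in the frame of channel between -0.006 and 0.006 m and x of pack5 in the frame of channel between -0.006 and 0.006 m and value of joint pin above 0.0045 m), for 0.2 s.
At the end, for the whole second after the job is handed in: sleeve inside the tray; every magazine present stands on the channel floor (4 mm), upright (0.08 rad) and square (0.12 rad), between follower and end stop; pin in by more than 4.5 mm; follower within 4 mm of the row and locked, its release out (under 1.5 mm); all at rest (all of step 1 and all of step 2 and value of joint release below 0.0015 m and linear speed of each of pack1, pack2, pack3, pack4, pack5, sleeve below 0.02 m/s and y of any of pack1, pack2, pack3, pack4, pack5 in the frame of follower_face below 0.021 m and velocity of joint follower below 0.01 m/s); the robot touches nothing.
It fails at once if a bystander is moved more than 3 cm (distance of any of jar, dropper, petri, slide_box, marker, beaker from where it was at the start of the episode above 0.03 m).
Of pack1, pack2, pack3, pack4, pack5 only 3 to 5 are there at a start; the rules pass over those that are not, and their reading is None.
At some moment in a run one of pack1, pack2, pack3, pack4, pack5 may be knocked a few centimetres aside while the robot is not near it.
It also fails if it takes over 210 s, if anything falls off the work surface, if the arm or the gripper's body presses on something with over 40 N, if the wrist force passes 120 N, or if a joint passes its speed limit or range.

ROBOT

A 7-joint arm with a two-finger parallel gripper is mounted at the origin on the work surface. World frame = base frame: x ahead of the robot, y to its left, z up, the work surface at z = 0. Lengths are in m, angles in rad, forces in N, time in s.
With the tool pointing down it reaches from about 0.4 to 0.925 m from the base axis. Payload 4.1 kg.
Tool frame: the origin (TCP) lies at the very end of the fingers, on their centre line; the grasp point (between the pads) lies 19 mm behind it; z points along the fingers, y is the line along which they close (so a half turn about z gives the same grasp; the last joint's range is limited). The gripper opens to 85 mm and grips with 20 to 120 N. Pads are 22 mm wide; open, the fingers measure 114 mm over their backs; the gripper's body (76 mm by 85 mm) begins 54 mm behind the grasp point. The pads swing forward as they close: fully open they stand 13 mm farther back than shut.
Start: joints at [-1.259, 0.398, 0.045, 1.537, -0.019, 1.207, -0.051], TCP at [0.26, 0.596, 0.231] pointing down, gripper open.
Joint ranges: [-2.82, 2.82], [-0.49, 2.23], [-1.37, 1.46], [0, 2.46], [-1.36, 4.5], [0.23, 2], [-2.94, 2.94]. Speed limits (rad/s): [2.57, 2.57, 3.14, 3.14, 3.14, 3.14, 3.14].

INTERFACE

Orientations are given as a 3x3 rotation matrix whose columns are the frame's x, y, z axes.
In Python, from rig import r, viewer gives the robot as it stands.
- The arm moves only by the shell command python3 -m inch 'ROWS' [FORCE]. ROWS is a JSON object of lists of equal length, an entry for each row: "hand": the gripper command: -1 is shut, 1 is fully open, values between are in proportion; "slide": the shift along the tool's x, y, z normalised to -1 to 1, where 1 is 0.25 m, a list of three; "rot": the turn, a rotation vector about the tool's x, y, z normalised to -1 to 1, where 1 is 60 degrees, a list of three. A call has exactly 8 rows; each row shifts and turns the commanded pose from where the row before left it, along the tool's axes as they then stand; what a row does not reach is not made up. A row lasts 1/12 s, in which the tool goes at most 41.7 mm and 7.16 degrees, less where a joint would pass 70% of its speed; a pose out of reach is approached as far as the arm can. A call with a number of a shift or a turn outside -1 to 1 is refused whole. A call with a gripper value outside its range is refused whole. The fingers move at their own pace and stop on an object; FORCE is the grip in N (left out, the last holds). Time passes only in rows, so rows that do not move let the fingers close, or fill a call up. It gives the time, the measured TCP pose, the force, the opening and the grip force at its end, in the units of the state.
- r.get_obs(): the state, without advancing time (a new reading comes with each control period).
- viewer.get_image(name): name is "scene" or "top" or "wrist"; returns the picture (400x640x3 uint8, blue, green, red); there is no depth.
- viewer.camera_model(name): a dict with "camera_matrix" (3x3 intrinsics, pixels), "origin" and "orientation" of the camera in the world; the wrist camera has in their place "hand_eye" (4x4, takes a point from camera to tool coordinates, whose origin is the TCP and whose axes are the flange's). Camera axes: x right, y down, z forward; pixel columns grow to the right and rows downward; lengths in m; the calibration is good to about 2 mm. The wrist camera is an equidistant fisheye: a pixel r from the principal point sees the ray r / f radians off the axis. A picture is of the moment at which its call begins: read the wrist's pose just before it. camera_model takes no time and is no camera call.
- r.sign_off(): hands the job in; it is judged then, once.
The state is a dict: "time_s": time; "joints": joint angles; "dq": joint speeds; "effort": joint torques, N m; "tool_pos": TCP position; "tool_rot": TCP orientation; "contact_force": force on the tool from outside, world axes, zero at the start; "moment": the same for the moment, N m; "gripper_width": finger opening in m; "gripper_force": force on a finger pad.
Only numpy, scipy, OpenCV 4.12 (cv2) and the standard library are available. Lean on these libraries where they do the work, as an engineer would, in place of code of your own. Each camera call takes 0.05 s, during which the arm holds its last target. There are 200 camera calls.

## Working session

There is one attempt and no reset: what is moved stays moved. The work goes in short steps, Python scripts to look and compute and a shell command to move; the robot and the scene stay as the last step left them, time stands still between calls to the robot, and variables do not carry over. Pictures are saved under pics/ and viewed, at most 14 in all, crops included, and the job is handed in when it is done.

```bash
ls; mkdir -p pics
python3 - <<'E'
from rig import r, viewer
import cv2,numpy as np
np.set_printoptions(precision=4,suppress=True)
o=r.get_obs();print(o)
for n in ("scene","top","wrist"):
    print(n,viewer.camera_model(n))
    cv2.imwrite(f"pics/{n}0.png",viewer.get_image(n))
E
```

```text
pics
{'time_s': 0.0, 'joints': array([-1.259 ,  0.3992,  0.0451,  1.5379, -0.0187,  1.2069, -0.0507]), 'dq': array([-0.0008,  0.0007,  0.0004, -0.0006,  0.0007, -0.0003,  0.0001]), 'effort': array([ -0.0001, -47.5114,   1.3646, -25.4215,   0.0117,   0.0095,
         0.    ]), 'tool_pos': array([0.2593, 0.5953, 0.2302]), 'tool_rot': array([[-0.9168,  0.3993, -0.0007],
       [ 0.3993,  0.9168, -0.0019],
       [-0.0001, -0.002 , -1.    ]]), 'contact_force': array([-0.7579, -0.2316,  0.4379]), 'moment': array([-0.0064, -0.0646,  0.0041]), 'gripper_force': 0.0, 'gripper_width': 0.08523821914794055}
scene {'camera_matrix': array([[445.9459,   0.    , 322.5194],
       [  0.    , 445.9459, 202.1717],
       [  0.    ,   0.    ,   1.    ]]), 'origin': array([ 0.935 , -0.4293,  0.9504]), 'orientation': array([[ 0.7035,  0.5801, -0.4106],
       [ 0.7105, -0.5592,  0.4273],
       [ 0.0183, -0.5923, -0.8055]])}
top {'camera_matrix': array([[425.6772,   0.    , 320.3474],
       [  0.    , 425.6772, 200.7633],
       [  0.    ,   0.    ,   1.    ]]), 'origin': array([0.4121, 0.035 , 1.1625]), 'orientation': array([[ 0.0162, -0.9961,  0.0873],
       [-0.9997, -0.0177, -0.0161],
       [ 0.0176, -0.087 , -0.9961]])}
wrist {'camera_matrix': array([[309.7069,   0.    , 324.2603],
       [  0.    , 309.7069, 195.9752],
       [  0.    ,   0.    ,   1.    ]]), 'hand_eye': array([[-0.0003, -0.9536, -0.3012,  0.0776],
       [ 1.    , -0.0003, -0.0001, -0.0006],
       [-0.    , -0.3012,  0.9536, -0.142 ],
       [ 0.    ,  0.    ,  0.    ,  1.    ]])}
```

View pics/top0.png

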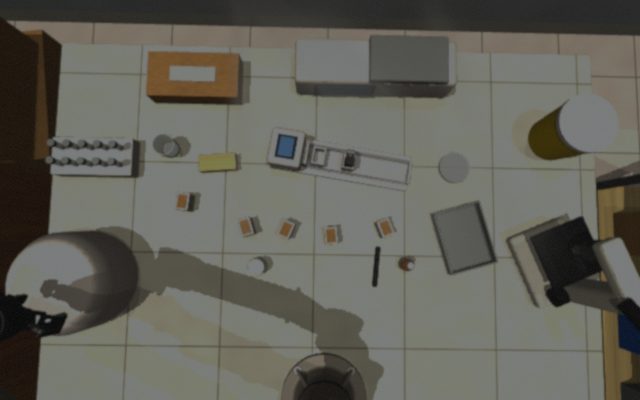

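View pics/scene0.png

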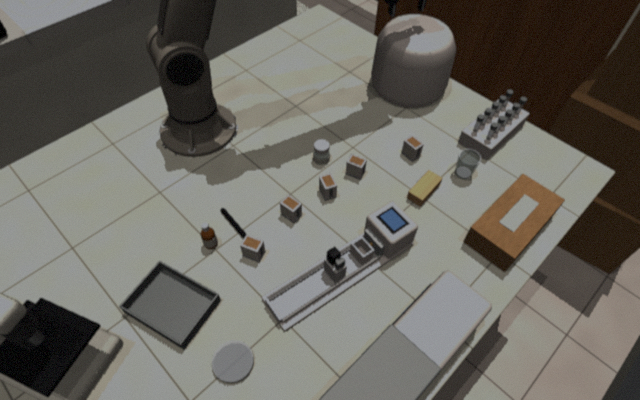

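```bash
cat > h.py <<'E'
from rig import r, viewer
import cv2,numpy as np
np.set_printoptions(precision=4,suppress=True)
def cast(name,uv,z,obs=None):
    """pixels (N,2) -> world points on plane height z"""
    m=viewer.camera_model(name);K=m["camera_matrix"];uv=np.atleast_2d(np.asarray(uv,float))
    d=(uv-K[:2,2])/[K[0,0],K[1,1]]
    if name=="wrist":
        th=np.linalg.norm(d,axis=1,keepdims=True);d3=np.hstack([d*np.sinc(th/np.pi)/np.maximum(1e-9,1)*1.0,np.cos(th)])
        H=m["hand_eye"];R=obs["tool_rot"]@H[:3,:3];o=obs["tool_pos"]+obs["tool_rot"]@H[:3,3]
    else:
        d3=np.hstack([d,np.ones((len(d),1))]);R=m["orientation"];o=m["origin"]
    w=d3@R.T
    return o+w*((z-o[2])/w[:,2:3])
def proj(name,P,obs=None):
    m=viewer.camera_model(name);K=m["camera_matrix"];P=np.atleast_2d(P)
    if name=="wrist":
        H=m["hand_eye"];R=obs["tool_rot"]@H[:3,:3];o=obs["tool_pos"]+obs["tool_rot"]@H[:3,3]
    else: R=m["orientation"];o=m["origin"]
    c=(P-o)@R
    if name=="wrist":
        rho=np.linalg.norm(c[:,:2],axis=1);th=np.arctan2(rho,c[:,2]);d=c[:,:2]*(th/np.maximum(rho,1e-9))[:,None]
    else: d=c[:,:2]/c[:,2:]
    return d*[K[0,0],K[1,1]]+K[:2,2]
def snap(name,fn=None):
    o=r.get_obs();im=viewer.get_image(name)
    if fn: cv2.imwrite(f"pics/{fn}.png",im)
    return o,im
def rect(pts):
    """min-area rect of world pts: centre, long, short, angle of long side (deg)"""
    (c,(w,h),a)=cv2.minAreaRect((pts[:,:2]*1000).astype(np.float32))
    if w<h: w,h,a=h,w,a+90
    return np.array(c)/1000,w,h,(a+90)%180-90
E
python3 - <<'E'
from h import *
im=cv2.imread("pics/top0.png");sc=cv2.imread("pics/scene0.png")
for n,img in (("top",im),("scene",sc)):
    hsv=cv2.cvtColor(img,cv2.COLOR_BGR2HSV)
    m=cv2.inRange(hsv,(5,90,60),(20,255,255))
    k,l,s,c=cv2.connectedComponentsWithStats(m)
    for i in range(1,k):
        if 30<s[i,4]<500:
            ys,xs=np.where(l==i);p=cast(n,np.c_[xs,ys],.052)
            print(n,s[i,4],c[i],*rect(p))
m=cv2.resize(im[120:280,170:500],None,fx=2.4,fy=2.4,interpolation=cv2.INTER_CUBIC)
m=cv2.convertScaleAbs(m,alpha=1.6);cv2.imwrite("pics/crop1.png",m)
E
```

```text
top 111 [34.    33.045] [0.9486 0.7957] 54.48367691040039 23.95672035217285 76.87519073486328
top 104 [181.4808 200.8654] [0.5028 0.3787] 32.724544525146484 20.963106155395508 -6.81585693359375
top 99 [244.7778 226.5253] [0.4388 0.2122] 32.17845153808594 20.189367294311523 17.707103729248047
top 94 [385.3191 227.3723] [ 0.4428 -0.1535] 31.848737716674805 20.030126571655273 22.20062255859375
top 104 [285.2981 228.6442] [0.4351 0.1073] 32.40773010253906 20.98050880432129 -25.269935607910156
top 102 [330.5588 235.1275] [ 0.4202 -0.0107] 32.231597900390625 21.004411697387695 6.49702787399292
top 56 [404.9286 264.0714] [ 0.3484 -0.2061] 28.81974983215332 19.129213333129883 -12.750572204589844
scene 55 [413.5455 141.4727] [0.5039 0.3786] 30.882675170898438 18.70330810546875 -3.7284393310546875
scene 65 [356.2308 160.0769] [0.44   0.2118] 31.198490142822266 19.370141983032227 19.09204864501953
scene 70 [327.7286 180.3143] [0.4362 0.1064] 29.813739776611328 19.511747360229492 -23.983131408691406
scene 66 [425.4242 191.9848] [0.6396 0.2688] 98.86936950683594 37.08576965332031 72.34185028076172
scene 110 [606.1364 204.4091] [0.9829 0.5586] 65.7447509765625 15.854269981384277 3.8545689582824707
scene 81 [290.284 202.321] [ 0.4212 -0.0111] 29.752328872680664 19.65055274963379 7.269975662231445
scene 31 [630.3226 217.1935] [1.0398 0.565 ] 41.24003601074219 7.882284641265869 7.385162353515625
scene 66 [207.3333 232.4848] [ 0.3506 -0.2126] 27.771446228027344 19.661941528320312 74.86211395263672
scene 103 [251.5631 242.3981] [ 0.4443 -0.1544] 31.726320266723633 20.489604949951172 22.136676788330078
```

View pics/crop1.png

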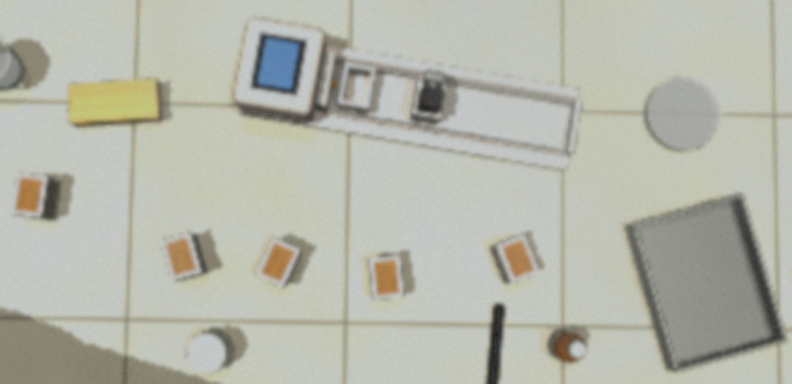

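```bash
cat >> h.py <<'E'
def go(p,yaw=None,o=None,yaw0=None):
    """normalised tool-axes shift to TCP p, after a turn about tool z so tool x has world yaw (deg)"""
    o=o or r.get_obs();R=o["tool_rot"];y0=np.degrees(np.arctan2(R[1,0],R[0,0])) if yaw0 is None else yaw0
    if yaw is None: yaw=y0
    rz=-((yaw-y0+180)%360-180)
    a=np.radians(yaw);X=np.array([np.cos(a),np.sin(a),0]);Y=np.array([np.sin(a),-np.cos(a),0])
    d=np.asarray(p)-o["tool_pos"]
    return "turn z %.3f (%.1f deg)  slide %.3f %.3f %.3f  | tilt %.2f deg | t %.1f"%(rz/60,rz,d@X/.25,d@Y/.25,-d[2]/.25,np.degrees(np.arccos(-R[2,2])),o["time_s"])
E
python3 - <<'E'
from h import *
f=lambda q,z:cast("top",np.array(q)/2.4+[170,120],z)[:,:2]
b=f([(578,88),(567,168)],.012);print("end corners",b)
s=f([(357,87)],.052);h=f([(431,88)],.098);print(s,h)
print("reader",f([(240,112),(248,22),(325,35),(312,122)],.085))
t=f([(628,226),(742,196),(783,338),(670,370)],.035);print("tray",t,t.mean(0))
yaw=79
a=np.radians(yaw);print(go([.62,.07,.33],yaw))
E
```

```text
end corners [[ 0.639  -0.2303]
 [ 0.5466 -0.2176]]
[[0.6274 0.0232]] [[ 0.619  -0.0545]]
reader [[0.5916 0.1476]
 [0.6893 0.1416]
 [0.6768 0.0588]
 [0.5823 0.0708]]
tray [[ 0.4803 -0.2804]
 [ 0.516  -0.4083]
 [ 0.3596 -0.4512]
 [ 0.3229 -0.3256]] [ 0.4197 -0.3664]
turn z 1.291 (77.5 deg)  slide -1.788 1.817 -0.398  | tilt 0.08 deg | t 0.1
```

```bash
python3 -c "
from h import *
print(go([.60,-.02,.33],82.5))"
python3 -m inch '{"hand":[1,1,1,1,1,1,1,1],"slide":[[0,0,-0.05],[0,0,-0.05],[0,0,-0.05],[0,0,-0.05],[0,0,-0.05],[0,0,-0.05],[0,0,-0.05],[0,0,-0.05]],"rot":[[0,0,0.112],[0,0,0.112],[0,0,0.112],[0,0,0.112],[0,0,0.112],[0,0,0.112],[0,0,0.112],[0,0,0.112]]}'
python3 -m inch '{"hand":[1,1,1,1,1,1,1,1],"slide":[[0,0,0],[0,0,0],[0,0,0],[0,0,0],[0,0,0],[0,0,0],[0,0,0],[0,0,0]],"rot":[[0,0,0.112],[0,0,0.112],[0,0,0.112],[0,0,0],[0,0,0],[0,0,0],[0,0,0],[0,0,0]]}'
python3 -c "
from h import *
print(go([.60,-.02,.33],82.5),r.get_obs()['joints'])"
```

```text
turn z 1.233 (74.0 deg)  slide -2.263 1.672 -0.398  | tilt 0.08 deg | t 0.1
time_s: 0.82
tool_pos: [0.2594, 0.5957, 0.3315]
tool_rot: [[-0.214, 0.977, -0.0], [0.977, 0.214, -0.001], [-0.001, -0.0, -1.0]]
contact_force: [-0.6, 1.0, 0.3]
gripper_width: 0.0852
gripper_force: 0.0
time_s: 1.48
tool_pos: [0.2596, 0.5959, 0.3312]
tool_rot: [[0.129, 0.992, -0.0], [0.992, -0.129, -0.0], [-0.0, -0.0, -1.0]]
contact_force: [-0.9, 0.2, 0.6]
gripper_width: 0.0852
gripper_force: 0.0
turn z 0.002 (0.1 deg)  slide -2.265 1.672 0.005  | tilt 0.00 deg | t 1.5 [-1.4236  0.3573  0.2755  1.3954 -0.0967  1.4021 -1.2774]
```

```bash
for i in 1 2 3; do python3 -m inch '{"hand":[1,1,1,1,1,1,1,1],"slide":[[-0.0944,0.0697,0],[-0.0944,0.0697,0],[-0.0944,0.0697,0],[-0.0944,0.0697,0],[-0.0944,0.0697,0],[-0.0944,0.0697,0],[-0.0944,0.0697,0],[-0.0944,0.0697,0]],"rot":[[0,0,0],[0,0,0],[0,0,0],[0,0,0],[0,0,0],[0,0,0],[0,0,0],[0,0,0]]}' >/dev/null; done
python3 -m inch '{"hand":[1,1,1,1,1,1,1,1],"slide":[[0,0,0],[0,0,0],[0,0,0],[0,0,0],[0,0,0],[0,0,0],[0,0,0],[0,0,0]],"rot":[[0,0,0],[0,0,0],[0,0,0],[0,0,0],[0,0,0],[0,0,0],[0,0,0],[0,0,0]]}'
python3 -c "
from h import *
o,im=snap('wrist','w1')
print(go([.60,-.02,.33],82.5),o['joints']);np.save('w1.npy',o,allow_pickle=True)"
```

```text
time_s: 4.15
tool_pos: [0.6007, -0.0193, 0.3314]
tool_rot: [[0.129, 0.992, 0.0], [0.992, -0.129, 0.0], [0.0, 0.0, -1.0]]
contact_force: [-0.9, 0.6, 0.1]
gripper_width: 0.0851
gripper_force: 0.0
turn z 0.001 (0.1 deg)  slide -0.002 -0.002 0.006  | tilt 0.02 deg | t 4.2 [-0.5759  0.3097  0.7025  1.5274 -0.2024  1.3783  0.0128]
```

View pics/w1.png

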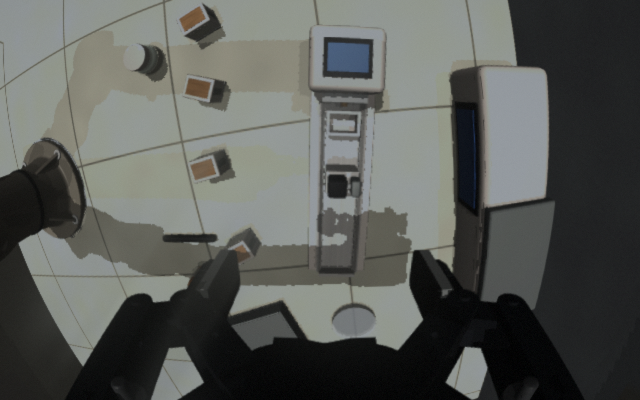

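```bash
python3 -c "
from h import *
im=cv2.imread('pics/w1.png')[90:280,295:395]
cv2.imwrite('pics/w1c.png',cv2.convertScaleAbs(cv2.resize(im,None,fx=3,fy=3,interpolation=cv2.INTER_CUBIC),alpha=1.5))"
```

```text
(no output)
```

View pics/w1c.png

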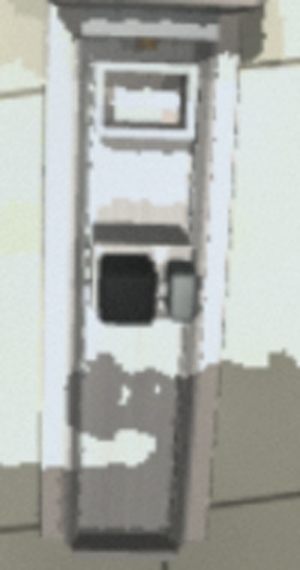

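Run:
```python
from h import *
o=np.load('w1.npy',allow_pickle=True).item()
f=lambda q,z:cast("wrist",np.array(q)/3+[295,90],z,o)[:,:2]
s=f([(97,62),(195,64),(197,138),(95,138)],.052);print("sleeve",s.mean(0),np.linalg.norm(s-np.roll(s,-1,0),axis=1))
st=f([(80,40),(218,41)],.060);print("stop front",st,st.mean(0),np.linalg.norm(st[1]-st[0]))
h=f([(100,254),(155,254),(155,323),(100,323)],.098);g=f([(167,260),(198,260),(198,322),(167,322)],.094)
print("post",h.mean(0),np.ptp(h,0),"rel",g.mean(0),np.ptp(g,0))
b=f([(43,540),(210,540)],.012);print("base end",b,b.mean(0),np.linalg.norm(b[1]-b[0]))
L=f([(43,540),(43,100)],.012);d=L[1]-L[0];print("left edge yaw",np.degrees(np.arctan2(d[1],d[0])))
for a,b_,n in((s.mean(0),b.mean(0),"sleeve-base"),(st.mean(0),b.mean(0),"stop-base")):
    d=a-b_;print(n,np.degrees(np.arctan2(d[1],d[0])),np.linalg.norm(d))
# colour blobs of packs in wrist view
im=cv2.imread('pics/w1.png');m=cv2.inRange(cv2.cvtColor(im,cv2.COLOR_BGR2HSV),(5,90,40),(20,255,255))
k,l,st_,c=cv2.connectedComponentsWithStats(m)
for i in range(1,k):
    if st_[i,4]>60:
        ys,xs=np.where(l==i);print(c[i],*rect(cast("wrist",np.c_[xs,ys],.052,o)))
```

```text
sleeve [0.6322 0.0235] [0.0441 0.0339 0.0465 0.0347]
stop front [[0.6062 0.0545]
 [0.6666 0.047 ]] [0.6364 0.0507] 0.06086239036782852
post [ 0.6128 -0.0502] [0.0265 0.0329] rel [ 0.636  -0.0554] [0.0159 0.029 ]
base end [[ 0.5483 -0.2173]
 [ 0.6439 -0.2305]] [ 0.5961 -0.2239] 0.09652589607067562
left edge yaw 81.73916339194818
sleeve-base 81.70446909384779 0.2499714379371973
stop-base 81.65576782646802 0.27752840068168816
[191.8651  18.3125] [0.4399 0.2118] 34.35688400268555 22.382644653320312 17.53307342529297
[197.4     87.8606] [0.4357 0.1065] 34.38414764404297 22.029661178588867 -24.37140655517578
[209.0208 169.0729] [ 0.4288 -0.0107] 19.70972442626953 18.167985916137695 -87.61962151527405
```

```bash
python3 -c "
from h import *
print(go([.632,.0235,.030],82))"
```

```text
turn z 0.010 (0.6 deg)  slide 0.188 0.100 1.206  | tilt 0.02 deg | t 4.2
```

```bash
python3 -m inch '{"hand":[1,1,1,1,1,1,1,1],"slide":[[0.0235,0.0125,0.05],[0.0235,0.0125,0.05],[0.0235,0.0125,0.05],[0.0235,0.0125,0.05],[0.0235,0.0125,0.05],[0.0235,0.0125,0.05],[0.0235,0.0125,0.05],[0.0235,0.0125,0.05]],"rot":[[0,0,0.01],[0,0,0],[0,0,0],[0,0,0],[0,0,0],[0,0,0],[0,0,0],[0,0,0]]}' >/dev/null
python3 -m inch '{"hand":[1,1,1,1,1,1,1,1],"slide":[[0,0,0.06],[0,0,0.06],[0,0,0.06],[0,0,0.06],[0,0,0.06],[0,0,0.06],[0,0,0.06],[0,0,0.06]],"rot":[[0,0,0],[0,0,0],[0,0,0],[0,0,0],[0,0,0],[0,0,0],[0,0,0],[0,0,0]]}' >/dev/null
python3 -m inch '{"hand":[1,1,1,1,1,1,1,1],"slide":[[0,0,0.06],[0,0,0.06],[0,0,0.06],[0,0,0.05],[0,0,0.05],[0,0,0.03],[0,0,0.016],[0,0,0]],"rot":[[0,0,0],[0,0,0],[0,0,0],[0,0,0],[0,0,0],[0,0,0],[0,0,0],[0,0,0]]}'
python3 -m inch '{"hand":[-1,-1,-1,-1,-1,-1,-1,-1],"slide":[[0,0,0],[0,0,0],[0,0,0],[0,0,0],[0,0,0],[0,0,0],[0,0,0],[0,0,0]],"rot":[[0,0,0],[0,0,0],[0,0,0],[0,0,0],[0,0,0],[0,0,0],[0,0,0],[0,0,0]]}' 25
python3 -m inch '{"hand":[-1,-1,-1,-1,-1,-1,-1,-1],"slide":[[0,0,0],[0,0,-0.01],[0,0,-0.03],[0,0,-0.07],[0,0,-0.1],[0,0,-0.1],[0,0,-0.1],[0,0,-0.1]],"rot":[[0,0,0],[0,0,0],[0,0,0],[0,0,0],[0,0,0],[0,0,0],[0,0,0],[0,0,0]]}'
python3 -c "
from h import *
print(go([.42,-.366,.028]))"
```

```text
time_s: 6.2
tool_pos: [0.6316, 0.0232, 0.0289]
tool_rot: [[0.14, 0.99, -0.001], [0.99, -0.14, -0.0], [-0.0, -0.001, -1.0]]
contact_force: [-0.2, -0.2, -0.4]
gripper_width: 0.0853
gripper_force: 0.0
time_s: 6.87
tool_pos: [0.6328, 0.0232, 0.0307]
tool_rot: [[0.14, 0.99, 0.002], [0.99, -0.14, 0.0], [0.001, 0.002, -1.0]]
contact_force: [0.2, -0.0, 6.0]
gripper_width: 0.0452
gripper_force: 26.6
time_s: 7.53
tool_pos: [0.6314, 0.0231, 0.1584]
tool_rot: [[0.14, 0.99, -0.001], [0.99, -0.14, -0.0], [-0.0, -0.001, -1.0]]
contact_force: [-0.2, 1.7, -1.4]
gripper_width: 0.0453
gripper_force: 25.9
turn z -0.000 (-0.0 deg)  slide -1.660 -0.619 0.522  | tilt 0.06 deg | t 7.5
```

```bash
for i in 1 2; do python3 -m inch '{"hand":[-1,-1,-1,-1,-1,-1,-1,-1],"slide":[[-0.1038,-0.0387,0],[-0.1038,-0.0387,0],[-0.1038,-0.0387,0],[-0.1038,-0.0387,0],[-0.1038,-0.0387,0],[-0.1038,-0.0387,0],[-0.1038,-0.0387,0],[-0.1038,-0.0387,0]],"rot":[[0,0,0],[0,0,0],[0,0,0],[0,0,0],[0,0,0],[0,0,0],[0,0,0],[0,0,0]]}'>/dev/null; done
python3 -m inch '{"hand":[-1,-1,-1,-1,-1,-1,-1,-1],"slide":[[0,0,0],[0,0,0.06],[0,0,0.1],[0,0,0.12],[0,0,0.1],[0,0,0.06],[0,0,0.05],[0,0,0.02]],"rot":[[0,0,0],[0,0,0],[0,0,0],[0,0,0],[0,0,0],[0,0,0],[0,0,0],[0,0,0]]}'
python3 -m inch '{"hand":[0,0.5,1,1,1,1,1,1],"slide":[[0,0,0],[0,0,0],[0,0,0],[0,0,0],[0,0,0],[0,0,-0.05],[0,0,-0.15],[0,0,-0.15]],"rot":[[0,0,0],[0,0,0],[0,0,0],[0,0,0],[0,0,0],[0,0,0],[0,0,0],[0,0,0]]}'
python3 -m inch '{"hand":[1,1,1,1,1,1,1,1],"slide":[[0.05,0,-0.15],[0.05,0,-0.15],[0.05,0,-0.15],[0.05,0,0],[0.05,0,0],[0.05,0,0],[0.05,0,0],[0,0,0]],"rot":[[0,0,0],[0,0,0],[0,0,0],[0,0,0],[0,0,0],[0,0,0],[0,0,0],[0,0,0]]}'
python3 - <<'E'
from h import *
snap('top','t2')
o,im=snap('wrist','w2');np.save('w2.npy',o,allow_pickle=True)
# handle squeeze approach: stop at (.6364,.0507)
u=np.array([.139,.990]);v=np.array([.990,-.139]);S=np.array([.6364,.0507])
p=S-u*.104+v*.0; print(p,go([*p,.2],82))
E
```

```text
time_s: 9.53
tool_pos: [0.4199, -0.3651, 0.0281]
tool_rot: [[0.14, 0.99, -0.002], [0.99, -0.14, 0.002], [0.002, -0.003, -1.0]]
contact_force: [0.3, 0.4, -0.7]
gripper_width: 0.0451
gripper_force: 25.9
time_s: 10.2
tool_pos: [0.4194, -0.3655, 0.118]
tool_rot: [[0.141, 0.99, -0.003], [0.99, -0.141, 0.002], [0.001, -0.003, -1.0]]
contact_force: [2.3, -0.7, 0.7]
gripper_width: 0.0853
gripper_force: 0.0
time_s: 10.87
tool_pos: [0.4336, -0.2772, 0.2306]
tool_rot: [[0.137, 0.991, 0.002], [0.991, -0.137, 0.002], [0.002, 0.001, -1.0]]
contact_force: [0.2, 0.1, 0.2]
gripper_width: 0.0857
gripper_force: 0.0
[ 0.6219 -0.0523] turn z -0.000 (-0.0 deg)  slide 1.007 0.622 0.122  | tilt 0.07 deg | t 11.0
```

View pics/w2.png

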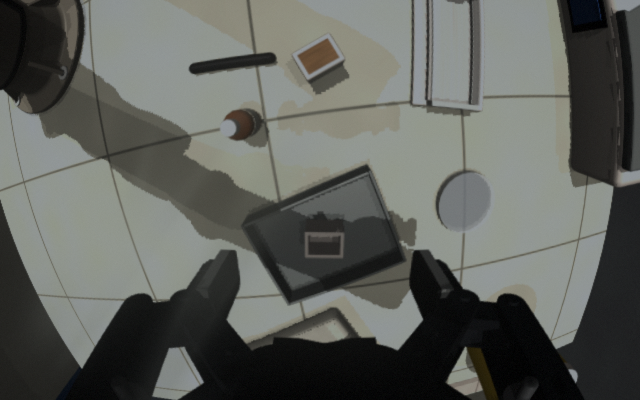

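```bash
python3 -m inch '{"hand":[1,1,1,1,1,1,1,1],"slide":[[0.126,0.078,0.015],[0.126,0.078,0.015],[0.126,0.078,0.015],[0.126,0.078,0.015],[0.126,0.078,0.015],[0.126,0.078,0.015],[0.126,0.078,0.015],[0.125,0.076,0.015]],"rot":[[0,0,0],[0,0,0],[0,0,0],[0,0,0],[0,0,0],[0,0,0],[0,0,0],[0,0,0]]}' >/dev/null
python3 -m inch '{"hand":[1,1,1,1,1,1,1,1],"slide":[[0,0,0],[0,0,0],[0,0,0],[0,0,0],[0,0,0],[0,0,0],[0,0,0],[0,0,0]],"rot":[[0,0,0],[0,0,0],[0,0,0],[0,0,0],[0,0,0],[0,0,0],[0,0,0],[0,0,0]]}'
python3 - <<'E'
from h import *
o,im=snap('wrist');np.save('w3.npy',o,allow_pickle=True)
print(go([.6219,-.0523,.062],82))
im=im[20:220,260:400]
cv2.imwrite('pics/w3c.png',cv2.convertScaleAbs(cv2.resize(im,None,fx=3,fy=3,interpolation=cv2.INTER_CUBIC),alpha=1.5))
E
```

```text
time_s: 12.3
tool_pos: [0.6219, -0.0526, 0.2001]
tool_rot: [[0.141, 0.99, 0.0], [0.99, -0.141, 0.0], [0.0, 0.0, -1.0]]
contact_force: [0.2, -0.7, -0.0]
gripper_width: 0.0856
gripper_force: 0.0
turn z -0.001 (-0.1 deg)  slide 0.000 -0.000 0.552  | tilt 0.02 deg | t 12.3
```

View pics/w3c.png

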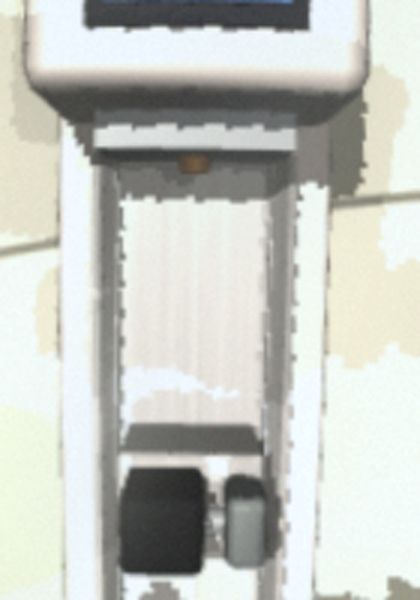

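Run:
```python
from h import *
o=np.load('w3.npy',allow_pickle=True).item()
u=np.array([.139,.990]);v=np.array([.990,-.139]);S=np.array([.6364,.0507])
for n,q,z in (("stop",[(95,150),(296,150)],.060),("blockface",[(120,452),(265,454)],.062),("post",[(121,500),(203,500),(203,575),(121,575)],.098),("rel",[(228,500),(265,500),(265,567),(228,567)],.094),("floorR",[(120,300),(265,300)],.012)):
    p=cast("wrist",np.array(q)/3+[260,20],z,o)[:,:2]-S
    print(n,np.c_[p@v,p@u]*1000)
```

```text
stop [[-29.51     1.3678]
 [ 30.3529   1.2869]]
blockface [[-23.1114 -91.385 ]
 [ 21.7519 -92.1224]]
post [[ -20.2461  -96.6588]
 [   2.1669  -96.7253]
 [   2.1931 -118.5417]
 [ -20.8142 -118.5162]]
rel [[   9.1494  -97.8682]
 [  19.4466  -97.8792]
 [  19.8732 -117.6704]
 [   9.3347 -117.628 ]]
floorR [[-26.1718 -47.428 ]
 [ 25.0008 -47.5433]]
```

```bash
python3 -m inch '{"hand":[1,1,1,1,1,1,1,1],"slide":[[-0.01,0,0.05],[-0.01,0,0.1],[0,0,0.12],[0,0,0.11],[0,0,0.08],[0,0,0.05],[0,0,0.03],[0,0,0.012]],"rot":[[0,0,0],[0,0,0],[0,0,0],[0,0,0],[0,0,0],[0,0,0],[0,0,0],[0,0,0]]}'
python3 -m inch '{"hand":[-1,-1,-1,-1,-1,-1,-1,-1],"slide":[[0,0,0],[0,0,0],[0,0,0],[0,0,0],[0,0,0],[0,0,0],[0,0,0],[0,0,0]],"rot":[[0,0,0],[0,0,0],[0,0,0],[0,0,0],[0,0,0],[0,0,0],[0,0,0],[0,0,0]]}' 30
python3 -m inch '{"hand":[-1,-1,-1,-1,-1,-1,-1,-1],"slide":[[0,0,0],[-0.01,0,0],[-0.02,0,0],[-0.02,0,0],[-0.02,0,0],[-0.02,0,0],[-0.02,0,0],[0,0,0]],"rot":[[0,0,0],[0,0,0],[0,0,0],[0,0,0],[0,0,0],[0,0,0],[0,0,0],[0,0,0]]}'
```

```text
time_s: 13.02
tool_pos: [0.6208, -0.0571, 0.0606]
tool_rot: [[0.14, 0.99, -0.002], [0.99, -0.14, -0.0], [-0.0, -0.002, -1.0]]
contact_force: [-0.6, 0.4, -0.5]
gripper_width: 0.0855
gripper_force: 0.0
time_s: 13.68
tool_pos: [0.6177, -0.0565, 0.0631]
tool_rot: [[0.142, 0.99, -0.007], [0.99, -0.142, 0.004], [0.003, -0.008, -1.0]]
contact_force: [-13.2, 2.3, 11.9]
gripper_width: 0.0348
gripper_force: 29.1
time_s: 14.35
tool_pos: [0.6136, -0.0826, 0.0631]
tool_rot: [[0.142, 0.99, -0.008], [0.99, -0.142, 0.006], [0.005, -0.009, -1.0]]
contact_force: [-13.2, 4.4, 13.8]
gripper_width: 0.0348
gripper_force: 30.0
```

```bash
python3 -m inch '{"hand":[-1,-1,-1,-1,-1,-1,-1,-1],"slide":[[-0.03,-0.006,-0.004],[-0.03,-0.006,-0.004],[-0.03,0,0],[-0.03,0,0],[-0.03,0,0],[-0.03,0,0],[-0.03,0,0],[-0.03,0,0]],"rot":[[0,0,0],[0,0,0],[0,0,0],[0,0,0],[0,0,0],[0,0,0],[0,0,0],[0,0,0]]}'
python3 -m inch '{"hand":[-1,-1,-1,-1,-1,-1,-1,-1],"slide":[[-0.03,0,0],[-0.03,0,0],[-0.03,0,0],[-0.02,0,0],[-0.02,0,0],[-0.01,0,0],[-0.01,0,0],[0,0,0]],"rot":[[0,0,0],[0,0,0],[0,0,0],[0,0,0],[0,0,0],[0,0,0],[0,0,0],[0,0,0]]}'
python3 - <<'E'
from h import *
o=r.get_obs()
u=np.array([.139,.990]);v=np.array([.990,-.139]);S=np.array([.6364,.0507])
p=o['tool_pos'][:2]-S;print(p@v,p@u)
E
```

```text
time_s: 15.02
tool_pos: [0.6044, -0.1398, 0.0634]
tool_rot: [[0.141, 0.99, -0.004], [0.99, -0.141, 0.006], [0.006, -0.005, -1.0]]
contact_force: [-5.3, 5.6, 0.7]
gripper_width: 0.0341
gripper_force: 35.6
time_s: 15.68
tool_pos: [0.5984, -0.1781, 0.0634]
tool_rot: [[0.142, 0.99, -0.005], [0.99, -0.142, 0.005], [0.005, -0.005, -1.0]]
contact_force: [-7.1, 4.9, 1.1]
gripper_width: 0.0342
gripper_force: 36.3
-0.005777377862362594 -0.23174906078046906
```

```bash
python3 -m inch '{"hand":[-1,-1,-1,-1,-1,-1,-1,-1],"slide":[[-0.005,-0.004,0],[-0.005,-0.004,0],[-0.005,0,0],[-0.005,0,0],[0,0,0],[0,0,0],[0,0,0],[0,0,0]],"rot":[[0,0,0],[0,0,0],[0,0,0],[0,0,0],[0,0,0],[0,0,0],[0,0,0],[0,0,0]]}'
python3 -m inch '{"hand":[-0.4,0,0.5,1,1,1,1,1],"slide":[[0,0,0],[0,0,0],[0,0,0],[0,0,0],[0,0,-0.05],[0,0,-0.1],[0,0,-0.12],[0,0,-0.12]],"rot":[[0,0,0],[0,0,0],[0,0,0],[0,0,0],[0,0,0],[0,0,0],[0,0,0],[0,0,0]]}'
python3 -m inch '{"hand":[1,1,1,1,1,1,1,1],"slide":[[0,-0.04,-0.15],[0,-0.04,-0.12],[0,-0.04,0],[0,-0.04,0],[0,-0.04,0],[0,0,0],[0,0,0],[0,0,0]],"rot":[[0,0,0],[0,0,0],[0,0,0],[0,0,0],[0,0,0],[0,0,0],[0,0,0],[0,0,0]]}'
python3 - <<'E'
from h import *
o,im=snap('wrist','w4');np.save('w4.npy',o,allow_pickle=True)
m=cv2.inRange(cv2.cvtColor(im,cv2.COLOR_BGR2HSV),(5,90,40),(20,255,255))
k,l,st_,c=cv2.connectedComponentsWithStats(m)
for i in range(1,k):
    if st_[i,4]>60:
        ys,xs=np.where(l==i);print(c[i],*rect(cast("wrist",np.c_[xs,ys],.052,o)))
E
```

```text
time_s: 16.35
tool_pos: [0.5978, -0.182, 0.0634]
tool_rot: [[0.141, 0.99, -0.001], [0.99, -0.141, 0.005], [0.005, -0.002, -1.0]]
contact_force: [-2.1, 4.7, -2.0]
gripper_width: 0.034
gripper_force: 32.3
time_s: 17.02
tool_pos: [0.5974, -0.1858, 0.1631]
tool_rot: [[0.141, 0.99, -0.001], [0.99, -0.141, -0.0], [-0.001, -0.001, -1.0]]
contact_force: [1.3, -1.0, 0.5]
gripper_width: 0.0853
gripper_force: 0.0
time_s: 17.68
tool_pos: [0.5485, -0.1777, 0.2278]
tool_rot: [[0.14, 0.99, -0.001], [0.99, -0.14, 0.0], [0.0, -0.001, -1.0]]
contact_force: [0.3, 0.1, 0.4]
gripper_width: 0.0855
gripper_force: 0.0
[186.2194  44.2662] [ 0.4212 -0.0114] 34.37416076660156 22.668302536010742 6.453624248504639
[226.7504 167.4652] [ 0.4437 -0.1543] 34.7187614440918 22.25576400756836 22.40666389465332
[169.1093 224.6821] [ 0.35   -0.2111] 29.915142059326172 26.629470825195312 -58.4871826171875
```

View pics/w4.png

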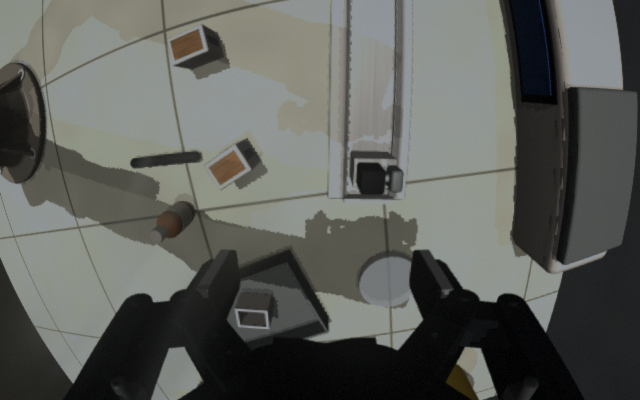

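Run:
```python
from h import *
print(go([.4437,-.1543,.026],112.4,yaw0=82))
```

```text
turn z -0.507 (-30.4 deg)  slide 0.247 -0.353 0.808  | tilt 0.07 deg | t 17.7
```

```bash
python3 -m inch '{"hand":[1,1,1,1,1,1,1,1],"slide":[[0,0,0.04],[0,0,0.04],[0,0,0.04],[0,0,0.04],[0,0,0.04],[0.05,-0.07,0],[0.05,-0.07,0],[0.05,-0.07,0]],"rot":[[0,0,-0.1014],[0,0,-0.1014],[0,0,-0.1014],[0,0,-0.1014],[0,0,-0.1014],[0,0,0],[0,0,0],[0,0,0]]}' >/dev/null
python3 -m inch '{"hand":[1,1,1,1,1,1,1,1],"slide":[[0.0485,-0.0715,0.03],[0.0485,-0.0715,0.03],[0,0,0.12],[0,0,0.12],[0,0,0.12],[0,0,0.1],[0,0,0.06],[0,0,0.028]],"rot":[[0,0,0],[0,0,0],[0,0,0],[0,0,0],[0,0,0],[0,0,0],[0,0,0],[0,0,0]]}'
python3 -m inch '{"hand":[-1,-1,-1,-1,-1,-1,-1,-1],"slide":[[0,0,0],[0,0,0],[0,0,0],[0,0,0],[0,0,0],[0,0,0],[0,0,0],[0,0,0]],"rot":[[0,0,0],[0,0,0],[0,0,0],[0,0,0],[0,0,0],[0,0,0],[0,0,0],[0,0,0]]}' 40
python3 -m inch '{"hand":[-1,-1,-1,-1,-1,-1,-1,-1],"slide":[[0,0,0],[0,0,-0.02],[0,0,-0.05],[0,0,-0.1],[0,0,-0.12],[0,0,-0.1],[0,0,-0.1],[0,0,-0.05]],"rot":[[0,0,0],[0,0,0],[0,0,0],[0,0,0],[0,0,0],[0,0,0],[0,0,0],[0,0,0]]}'
cat >> h.py <<'E'
U=np.array([.1461,.9893]);V=np.array([.9893,-.1461]);S=np.array([.6364,.0507])
def slot(i,z=.042): return [*(S+U*(-.026-.038*i)-V*.0005),z]
YC=81.6
E
python3 -c "
from h import *
print(slot(0),go(slot(0),YC))"
```

```text
time_s: 19.07
tool_pos: [0.4421, -0.1542, 0.0242]
tool_rot: [[-0.381, 0.925, -0.005], [0.925, 0.381, 0.0], [0.002, -0.004, -1.0]]
contact_force: [0.1, 0.2, -0.0]
gripper_width: 0.0854
gripper_force: 0.0
time_s: 19.73
tool_pos: [0.4449, -0.1549, 0.028]
tool_rot: [[-0.381, 0.925, 0.003], [0.925, 0.381, -0.0], [-0.001, 0.003, -1.0]]
contact_force: [-1.1, -0.1, 5.9]
gripper_width: 0.0456
gripper_force: 42.4
time_s: 20.4
tool_pos: [0.4446, -0.1549, 0.1646]
tool_rot: [[-0.38, 0.925, 0.004], [0.925, 0.38, 0.0], [-0.001, 0.004, -1.0]]
contact_force: [0.2, -0.5, -2.0]
gripper_width: 0.0454
gripper_force: 41.6
[np.float64(0.6321067499999999), np.float64(0.025051250000000008), 0.042] turn z 0.513 (30.8 deg)  slide 0.822 0.637 0.491  | tilt 0.23 deg | t 20.4
```

```bash
python3 -m inch '{"hand":[-1,-1,-1,-1,-1,-1,-1,-1],"slide":[[0,0,0],[0,0,0],[0,0,0],[0,0,0],[0,0,0],[0.0913,0.0708,0],[0.0913,0.0708,0],[0.0913,0.0708,0]],"rot":[[0,0,0.1026],[0,0,0.1026],[0,0,0.1026],[0,0,0.1026],[0,0,0.1026],[0,0,0],[0,0,0],[0,0,0]]}' >/dev/null
python3 -m inch '{"hand":[-1,-1,-1,-1,-1,-1,-1,-1],"slide":[[0.0913,0.0708,0],[0.0913,0.0708,0],[0.0913,0.0708,0],[0.0913,0.0708,0],[0.0913,0.0708,0],[0.0913,0.0708,0],[0,0,0],[0,0,0]],"rot":[[0,0,0],[0,0,0],[0,0,0],[0,0,0],[0,0,0],[0,0,0],[0,0,0],[0,0,0]]}'
python3 -m inch '{"hand":[-1,-1,-1,-1,-1,-1,-1,-1],"slide":[[0,0,0.08],[0,0,0.1],[0,0,0.1],[0,0,0.1],[0,0,0.06],[0,0,0.03],[0,0,0.02],[0,0,0]],"rot":[[0,0,0],[0,0,0],[0,0,0],[0,0,0],[0,0,0],[0,0,0],[0,0,0],[0,0,0]]}'
python3 -c "
from h import *
print(go(slot(0),YC))
o,im=snap('wrist');cv2.imwrite('pics/w5c.png',cv2.convertScaleAbs(im,alpha=1.5))"
```

```text
time_s: 21.73
tool_pos: [0.6313, 0.0276, 0.161]
tool_rot: [[0.143, 0.99, -0.001], [0.99, -0.143, 0.0], [-0.0, -0.001, -1.0]]
contact_force: [-0.2, -0.9, -1.8]
gripper_width: 0.045
gripper_force: 41.8
time_s: 22.4
tool_pos: [0.6308, 0.0236, 0.0404]
tool_rot: [[0.148, 0.989, 0.0], [0.989, -0.148, -0.0], [-0.0, 0.0, -1.0]]
contact_force: [-0.1, -0.6, -1.6]
gripper_width: 0.045
gripper_force: 44.7
turn z -0.002 (-0.1 deg)  slide 0.006 0.004 -0.006  | tilt 0.03 deg | t 22.4
```

View pics/w5c.png

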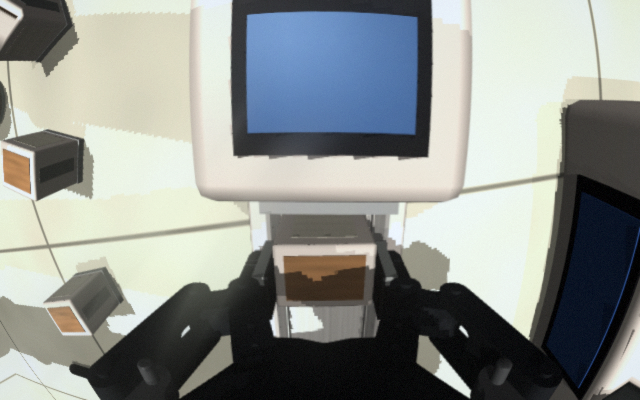

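```bash
cat >> h.py <<'E'
def packs():
    o,im=snap('wrist')
    m=cv2.inRange(cv2.cvtColor(im,cv2.COLOR_BGR2HSV),(5,90,40),(20,255,255))
    k,l,st,c=cv2.connectedComponentsWithStats(m)
    for i in range(1,k):
        x,y,w,h,A=st[i]
        if A<100: continue
        ys,xs=np.where(l==i);C,a,b,g=rect(cast("wrist",np.c_[xs,ys],.052,o))
        q,a2,b2,g2=rect(cast("wrist",np.c_[xs,ys],.064,o));q=q-S
        s="CHANNEL v %.1f u %.1f ang %.1f"%(q@V*1e3,q@U*1e3,g2-YC+90) if abs(q@V)<.03 and -.23<q@U<0 else "bench grasp "+go([*C,.027],g+90)
        print("edge" if x<2 or y<2 or x+w>638 or y+h>398 else "",C,"%.0fx%.0f %.1f"%(a,b,g),s)
E
python3 -m inch '{"hand":[-0.2,0.2,0.6,1,1,1,1,1],"slide":[[0,0,0],[0,0,0],[0,0,0],[0,0,0],[0,0,0],[0,0,-0.05],[0,0,-0.12],[0,0,-0.15]],"rot":[[0,0,0],[0,0,0],[0,0,0],[0,0,0],[0,0,0],[0,0,0],[0,0,0],[0,0,0]]}' 40
python3 -m inch '{"hand":[1,1,1,1,1,1,1,1],"slide":[[-0.05,-0.1,-0.15],[-0.05,-0.1,-0.15],[-0.05,-0.1,0],[-0.05,-0.1,0],[-0.05,-0.1,0],[0,0,0],[0,0,0],[0,0,0]],"rot":[[0,0,0],[0,0,0],[0,0,0],[0,0,0],[0,0,0],[0,0,0],[0,0,0],[0,0,0]]}'
python3 -c "
from h import *
packs()"
```

```text
time_s: 23.12
tool_pos: [0.6291, 0.0255, 0.1183]
tool_rot: [[0.146, 0.989, -0.006], [0.989, -0.146, -0.001], [-0.002, -0.005, -1.0]]
contact_force: [0.4, 0.1, 0.9]
gripper_width: 0.0855
gripper_force: 0.0
time_s: 23.78
tool_pos: [0.5052, -0.0159, 0.1871]
tool_rot: [[0.146, 0.989, 0.002], [0.989, -0.146, 0.001], [0.001, 0.002, -1.0]]
contact_force: [1.1, 0.1, 0.3]
gripper_width: 0.0853
gripper_force: 0.0
 [0.4359 0.1067] 35x23 -23.7 bench grasp turn z 0.256 (15.4 deg)  slide 0.336 -0.452 0.639  | tilt 0.11 deg | t 23.8
 [0.6345 0.0234] 37x24 -8.5 CHANNEL v -3.3 u -26.5 ang -0.1
 [ 0.4212 -0.011 ] 34x22 6.7 bench grasp turn z -0.252 (-15.1 deg)  slide 0.059 -0.333 0.639  | tilt 0.11 deg | t 23.8
```

```bash
sed -i 's/-V\*.0005/+V*.0005/' h.py; python3 -m inch '{"hand":[1,1,1,1,1,1,1,1],"slide":[[0,0,0],[0,0,0],[0,0,0],[0.0148,-0.0833,0],[0.0148,-0.0833,0],[0.0148,-0.0833,0],[0.0148,-0.0833,0],[0,0,0]],"rot":[[0,0,-0.084],[0,0,-0.084],[0,0,-0.084],[0,0,0],[0,0,0],[0,0,0],[0,0,0],[0,0,0]]}' >/dev/null
python3 -m inch '{"hand":[1,1,1,1,1,1,1,1],"slide":[[0,0,0.1],[0,0,0.13],[0,0,0.13],[0,0,0.12],[0,0,0.08],[0,0,0.05],[0,0,0.03],[0,0,0]],"rot":[[0,0,0],[0,0,0],[0,0,0],[0,0,0],[0,0,0],[0,0,0],[0,0,0],[0,0,0]]}'
python3 -m inch '{"hand":[-1,-1,-1,-1,-1,-1,-1,-1],"slide":[[0,0,0],[0,0,0],[0,0,0],[0,0,0],[0,0,0],[0,0,0],[0,0,0],[0,0,0]],"rot":[[0,0,0],[0,0,0],[0,0,0],[0,0,0],[0,0,0],[0,0,0],[0,0,0],[0,0,0]]}' 40
python3 -m inch '{"hand":[-1,-1,-1,-1,-1,-1,-1,-1],"slide":[[0,0,0],[0,0,-0.02],[0,0,-0.05],[0,0,-0.1],[0,0,-0.12],[0,0,-0.1],[0,0,-0.1],[0,0,-0.05]],"rot":[[0,0,0],[0,0,0],[0,0,0],[0,0,0],[0,0,0],[0,0,0],[0,0,0],[0,0,0]]}'
python3 -c "
from h import *
print(go(slot(1),YC))"
```

```text
time_s: 25.17
tool_pos: [0.42, -0.0114, 0.0248]
tool_rot: [[-0.117, 0.993, -0.002], [0.993, 0.117, -0.001], [-0.001, -0.002, -1.0]]
contact_force: [-0.2, 0.4, -0.5]
gripper_width: 0.0851
gripper_force: 0.0
time_s: 25.83
tool_pos: [0.421, -0.0111, 0.0272]
tool_rot: [[-0.117, 0.993, 0.002], [0.993, 0.117, 0.001], [0.001, 0.002, -1.0]]
contact_force: [0.4, -0.6, 7.6]
gripper_width: 0.0454
gripper_force: 41.4
time_s: 26.5
tool_pos: [0.421, -0.0114, 0.164]
tool_rot: [[-0.117, 0.993, 0.004], [0.993, 0.117, 0.002], [0.001, 0.005, -1.0]]
contact_force: [0.9, -0.3, -1.7]
gripper_width: 0.0451
gripper_force: 41.4
turn z 0.252 (15.1 deg)  slide 0.115 0.818 0.488  | tilt 0.27 deg | t 26.5
```

```bash
python3 -m inch '{"hand":[-1,-1,-1,-1,-1,-1,-1,-1],"slide":[[0,0,0],[0,0,0],[0,0,0],[0.0144,0.1023,0],[0.0144,0.1023,0],[0.0144,0.1023,0],[0.0144,0.1023,0],[0.0144,0.1023,0]],"rot":[[0,0,0.084],[0,0,0.084],[0,0,0.084],[0,0,0],[0,0,0],[0,0,0],[0,0,0],[0,0,0]]}' >/dev/null
python3 -m inch '{"hand":[-1,-1,-1,-1,-1,-1,-1,-1],"slide":[[0.0144,0.1023,0],[0.0144,0.1023,0],[0.0144,0.1023,0],[0,0,0],[0,0,0],[0,0,0.05],[0,0,0.1],[0,0,0.1]],"rot":[[0,0,0],[0,0,0],[0,0,0],[0,0,0],[0,0,0],[0,0,0],[0,0,0],[0,0,0]]}'
python3 -m inch '{"hand":[-1,-1,-1,-1,-1,-1,-1,-1],"slide":[[0,0,0.09],[0,0,0.06],[0,0,0.04],[0,0,0.03],[0,0,0.02],[0,0,0],[0,0,0],[0,0,0]],"rot":[[0,0,0],[0,0,0],[0,0,0],[0,0,0],[0,0,0],[0,0,0],[0,0,0],[0,0,0]]}'
python3 -c "
from h import *
print(go(slot(1),YC))"
python3 -m inch '{"hand":[-0.2,0.2,0.6,1,1,1,1,1],"slide":[[0,0,0],[0,0,0],[0,0,0],[0,0,0],[0,0,0],[0,0,-0.05],[0,0,-0.12],[0,0,-0.15]],"rot":[[0,0,0],[0,0,0],[0,0,0],[0,0,0],[0,0,0],[0,0,0],[0,0,0],[0,0,0]]}' 40
python3 -m inch '{"hand":[1,1,1,1,1,1,1,1],"slide":[[0.04,-0.1,-0.15],[0.04,-0.1,-0.15],[0.04,-0.1,0],[0.04,-0.1,0],[0.04,-0.1,0],[0,0,0],[0,0,0],[0,0,0]],"rot":[[0,0,0],[0,0,0],[0,0,0],[0,0,0],[0,0,0],[0,0,0],[0,0,0],[0,0,0]]}' >/dev/null
python3 -c "
from h import *
packs()"
```

```text
time_s: 27.83
tool_pos: [0.6256, -0.0127, 0.0983]
tool_rot: [[0.147, 0.989, 0.001], [0.989, -0.147, 0.001], [0.001, 0.001, -1.0]]
contact_force: [-0.7, 0.2, -2.3]
gripper_width: 0.0451
gripper_force: 41.8
time_s: 28.5
tool_pos: [0.6261, -0.0127, 0.0388]
tool_rot: [[0.146, 0.989, 0.0], [0.989, -0.146, 0.0], [0.0, 0.0, -1.0]]
contact_force: [0.2, 0.1, -0.2]
gripper_width: 0.0452
gripper_force: 43.5
turn z -0.000 (-0.0 deg)  slide 0.001 0.006 -0.013  | tilt 0.01 deg | t 28.5
time_s: 29.17
tool_pos: [0.6243, -0.0126, 0.1178]
tool_rot: [[0.146, 0.989, -0.005], [0.989, -0.146, -0.001], [-0.001, -0.005, -1.0]]
contact_force: [0.6, 0.0, -0.4]
gripper_width: 0.0855
gripper_force: 0.0
 [0.4401 0.2113] 35x23 17.9 bench grasp turn z -0.439 (-26.3 deg)  slide 0.701 -0.092 0.640  | tilt 0.11 deg | t 29.9
 [0.436  0.1065] 35x23 -24.1 bench grasp turn z 0.260 (15.6 deg)  slide 0.070 -0.381 0.640  | tilt 0.11 deg | t 29.9
 [0.6338 0.0198] 37x23 -8.1 CHANNEL v -3.4 u -27.0 ang 0.3
 [ 0.6294 -0.0193] 37x24 -8.9 CHANNEL v -2.1 u -64.7 ang -0.5
```

```bash
python3 -m inch '{"hand":[1,1,1,1,1,1,1,1],"slide":[[0,0,0],[0,0,0],[0,0,0],[0.0175,-0.0953,0],[0.0175,-0.0953,0],[0.0175,-0.0953,0],[0.0175,-0.0953,0],[0,0,0]],"rot":[[0,0,0.0867],[0,0,0.0867],[0,0,0.0867],[0,0,0],[0,0,0],[0,0,0],[0,0,0],[0,0,0]]}' >/dev/null
python3 -m inch '{"hand":[1,1,1,1,1,1,1,1],"slide":[[0,0,0.1],[0,0,0.13],[0,0,0.13],[0,0,0.12],[0,0,0.08],[0,0,0.05],[0,0,0.03],[0,0,0]],"rot":[[0,0,0],[0,0,0],[0,0,0],[0,0,0],[0,0,0],[0,0,0],[0,0,0],[0,0,0]]}'
python3 -m inch '{"hand":[-1,-1,-1,-1,-1,-1,-1,-1],"slide":[[0,0,0],[0,0,0],[0,0,0],[0,0,0],[0,0,0],[0,0,0],[0,0,0],[0,0,0]],"rot":[[0,0,0],[0,0,0],[0,0,0],[0,0,0],[0,0,0],[0,0,0],[0,0,0],[0,0,0]]}' 40
python3 -m inch '{"hand":[-1,-1,-1,-1,-1,-1,-1,-1],"slide":[[0,0,0],[0,0,-0.02],[0,0,-0.05],[0,0,-0.1],[0,0,-0.12],[0,0,-0.1],[0,0,-0.1],[0,0,-0.05]],"rot":[[0,0,0],[0,0,0],[0,0,0],[0,0,0],[0,0,0],[0,0,0],[0,0,0],[0,0,0]]}'
python3 -c "
from h import *
print(go(slot(2),YC))"
```

```text
time_s: 31.22
tool_pos: [0.4349, 0.1059, 0.0251]
tool_rot: [[0.409, 0.913, -0.002], [0.913, -0.409, -0.002], [-0.003, -0.001, -1.0]]
contact_force: [0.0, -0.6, 0.9]
gripper_width: 0.0852
gripper_force: 0.0
time_s: 31.88
tool_pos: [0.4358, 0.1075, 0.0274]
tool_rot: [[0.407, 0.913, 0.002], [0.913, -0.407, 0.001], [0.002, 0.002, -1.0]]
contact_force: [-0.1, 0.1, 5.8]
gripper_width: 0.0451
gripper_force: 41.5
time_s: 32.55
tool_pos: [0.4357, 0.1074, 0.1642]
tool_rot: [[0.407, 0.913, 0.004], [0.913, -0.407, 0.002], [0.004, 0.002, -1.0]]
contact_force: [0.8, 0.2, -1.2]
gripper_width: 0.0452
gripper_force: 41.5
turn z -0.260 (-15.6 deg)  slide -0.515 0.829 0.489  | tilt 0.25 deg | t 32.5
```

```bash
python3 -m inch '{"hand":[-1,-1,-1,-1,-1,-1,-1,-1],"slide":[[0,0,0],[0,0,0],[0,0,0],[-0.0644,0.1036,0],[-0.0644,0.1036,0],[-0.0644,0.1036,0],[-0.0644,0.1036,0],[-0.0644,0.1036,0]],"rot":[[0,0,-0.0867],[0,0,-0.0867],[0,0,-0.0867],[0,0,0],[0,0,0],[0,0,0],[0,0,0],[0,0,0]]}' >/dev/null
python3 -m inch '{"hand":[-1,-1,-1,-1,-1,-1,-1,-1],"slide":[[-0.0644,0.1036,0],[-0.0644,0.1036,0],[-0.0644,0.1036,0],[0,0,0],[0,0,0],[0,0,0.05],[0,0,0.1],[0,0,0.1]],"rot":[[0,0,0],[0,0,0],[0,0,0],[0,0,0],[0,0,0],[0,0,0],[0,0,0],[0,0,0]]}'
python3 -m inch '{"hand":[-1,-1,-1,-1,-1,-1,-1,-1],"slide":[[0,0,0.09],[0,0,0.06],[0,0,0.04],[0,0,0.03],[0,0,0.018],[0,0,0],[0,0,0],[0,0,0]],"rot":[[0,0,0],[0,0,0],[0,0,0],[0,0,0],[0,0,0],[0,0,0],[0,0,0],[0,0,0]]}'
python3 -c "
from h import *
print(go(slot(2),YC))"
python3 -m inch '{"hand":[-0.2,0.2,0.6,1,1,1,1,1],"slide":[[0,0,0],[0,0,0],[0,0,0],[0,0,0],[0,0,0],[0,0,-0.05],[0,0,-0.12],[0,0,-0.15]],"rot":[[0,0,0],[0,0,0],[0,0,0],[0,0,0],[0,0,0],[0,0,0],[0,0,0],[0,0,0]]}' 40
python3 -m inch '{"hand":[1,1,1,1,1,1,1,1],"slide":[[0,-0.07,-0.14],[0,-0.07,-0.14],[0.1,-0.1,0],[0.1,-0.1,0],[0.1,-0.1,0],[0.1,-0.1,0],[0,0,0],[0,0,0]],"rot":[[0,0,0],[0,0,0],[0,0,0],[0,0,0],[0,0,0],[0,0,0],[0,0,0],[0,0,0]]}' >/dev/null
python3 -c "
from h import *
packs()"
```

```text
time_s: 33.88
tool_pos: [0.6203, -0.0487, 0.0982]
tool_rot: [[0.144, 0.99, 0.001], [0.99, -0.144, 0.002], [0.002, 0.001, -1.0]]
contact_force: [0.5, 1.2, -2.4]
gripper_width: 0.0453
gripper_force: 41.9
time_s: 34.55
tool_pos: [0.6208, -0.0501, 0.0395]
tool_rot: [[0.146, 0.989, 0.001], [0.989, -0.146, 0.0], [0.0, 0.001, -1.0]]
contact_force: [0.6, -0.2, -1.6]
gripper_width: 0.0449
gripper_force: 43.0
turn z 0.000 (0.0 deg)  slide 0.000 0.005 -0.010  | tilt 0.04 deg | t 34.5
time_s: 35.22
tool_pos: [0.6188, -0.0504, 0.1186]
tool_rot: [[0.146, 0.989, -0.005], [0.989, -0.146, -0.0], [-0.001, -0.005, -1.0]]
contact_force: [0.7, 0.3, 0.2]
gripper_width: 0.0851
gripper_force: 0.0
edge [0.8619 0.248 ] 130x25 10.1 bench grasp turn z -0.307 (-18.4 deg)  slide 0.456 1.543 0.653  | tilt 0.10 deg | t 35.9
 [0.4384 0.2383] 35x23 16.2 bench grasp turn z -0.408 (-24.5 deg)  slide 0.724 -0.055 0.653  | tilt 0.10 deg | t 35.9
 [0.6346 0.0187] 36x23 -8.6 CHANNEL v -3.2 u -27.3 ang -0.2
 [ 0.6302 -0.0205] 36x24 -8.2 CHANNEL v -1.8 u -65.1 ang 0.2
 [ 0.6392 -0.0572] 26x14 -58.7 CHANNEL v 11.8 u -98.6 ang -50.3
```

```bash
python3 -m inch '{"hand":[1,1,1,1,1,1,1,1],"slide":[[0,0,0],[0,0,0],[0,0,0],[0,0,0],[0.1207,-0.0092,0],[0.1207,-0.0092,0],[0.1207,-0.0092,0],[0.1207,-0.0092,0]],"rot":[[0,0,-0.102],[0,0,-0.102],[0,0,-0.102],[0,0,-0.102],[0,0,0],[0,0,0],[0,0,0],[0,0,0]]}' >/dev/null
python3 -m inch '{"hand":[1,1,1,1,1,1,1,1],"slide":[[0.1207,-0.0092,0],[0.1207,-0.0092,0],[0,0,0],[0,0,0],[0,0,0],[0,0,0],[0,0,0],[0,0,0]],"rot":[[0,0,0],[0,0,0],[0,0,0],[0,0,0],[0,0,0],[0,0,0],[0,0,0],[0,0,0]]}' >/dev/null
python3 -c "
from h import *
packs()"
```

```text
[0.5038 0.378 ] 35x23 -6.8 bench grasp turn z 0.378 (22.7 deg)  slide 0.590 0.191 0.649  | tilt 0.01 deg | t 37.3
edge [0.8655 0.3618] 254x130 -89.9 bench grasp turn z 1.765 (105.9 deg)  slide 1.706 -0.497 0.649  | tilt 0.01 deg | t 37.3
 [0.5778 0.2953] 92x8 -84.3 bench grasp turn z 1.671 (100.2 deg)  slide 0.576 -0.176 0.649  | tilt 0.01 deg | t 37.3
 [0.4378 0.2394] 35x22 15.9 bench grasp turn z 0.001 (0.0 deg)  slide 0.010 -0.002 0.649  | tilt 0.01 deg | t 37.3
```

```bash
python3 -m inch '{"hand":[1,1,1,1,1,1,1,1],"slide":[[0.008,0,0.1],[0,0,0.13],[0,0,0.13],[0,0,0.12],[0,0,0.08],[0,0,0.05],[0,0,0.035],[0,0,0]],"rot":[[0,0,0],[0,0,0],[0,0,0],[0,0,0],[0,0,0],[0,0,0],[0,0,0],[0,0,0]]}' >/dev/null
python3 -m inch '{"hand":[-1,-1,-1,-1,-1,-1,-1,-1],"slide":[[0,0,0],[0,0,0],[0,0,0],[0,0,0],[0,0,0],[0,0,0],[0,0,0],[0,0,0]],"rot":[[0,0,0],[0,0,0],[0,0,0],[0,0,0],[0,0,0],[0,0,0],[0,0,0],[0,0,0]]}' 40
python3 -m inch '{"hand":[-1,-1,-1,-1,-1,-1,-1,-1],"slide":[[0,0,0],[0,0,-0.02],[0,0,-0.05],[0,0,-0.1],[0,0,-0.12],[0,0,-0.1],[0,0,-0.1],[0,0,-0.05]],"rot":[[0,0,0],[0,0,0],[0,0,0],[0,0,0],[0,0,0],[0,0,0],[0,0,0],[0,0,0]]}'
python3 -c "
from h import *
print(go(slot(3),YC))"
```

```text
time_s: 38.65
tool_pos: [0.4389, 0.2408, 0.0293]
tool_rot: [[-0.277, 0.961, 0.002], [0.961, 0.277, 0.002], [0.001, 0.002, -1.0]]
contact_force: [-0.5, -0.4, 6.7]
gripper_width: 0.0452
gripper_force: 42.5
time_s: 39.32
tool_pos: [0.4391, 0.2406, 0.1661]
tool_rot: [[-0.277, 0.961, 0.003], [0.961, 0.276, 0.003], [0.002, 0.004, -1.0]]
contact_force: [0.8, -0.3, -0.9]
gripper_width: 0.0452
gripper_force: 41.6
turn z 0.408 (24.5 deg)  slide -1.196 0.894 0.497  | tilt 0.25 deg | t 39.3
```

```bash
python3 -m inch '{"hand":[-1,-1,-1,-1,-1,-1,-1,-1],"slide":[[0,0,0],[0,0,0],[0,0,0],[0,0,0],[-0.0997,0.0745,0],[-0.0997,0.0745,0],[-0.0997,0.0745,0],[-0.0997,0.0745,0]],"rot":[[0,0,0.102],[0,0,0.102],[0,0,0.102],[0,0,0.102],[0,0,0],[0,0,0],[0,0,0],[0,0,0]]}' >/dev/null
python3 -m inch '{"hand":[-1,-1,-1,-1,-1,-1,-1,-1],"slide":[[-0.0997,0.0745,0],[-0.0997,0.0745,0],[-0.0997,0.0745,0],[-0.0997,0.0745,0],[-0.0997,0.0745,0],[-0.0997,0.0745,0],[-0.0997,0.0745,0],[-0.0997,0.0745,0]],"rot":[[0,0,0],[0,0,0],[0,0,0],[0,0,0],[0,0,0],[0,0,0],[0,0,0],[0,0,0]]}' >/dev/null
python3 -m inch '{"hand":[-1,-1,-1,-1,-1,-1,-1,-1],"slide":[[0,0,0],[0,0,0],[0,0,0],[0,0,0],[0,0,0],[0,0,0.05],[0,0,0.1],[0,0,0.1]],"rot":[[0,0,0],[0,0,0],[0,0,0],[0,0,0],[0,0,0],[0,0,0],[0,0,0],[0,0,0]]}'
python3 -m inch '{"hand":[-1,-1,-1,-1,-1,-1,-1,-1],"slide":[[0,0,0.09],[0,0,0.06],[0,0,0.04],[0,0,0.03],[0,0,0.018],[0,0,0],[0,0,0],[0,0,0]],"rot":[[0,0,0],[0,0,0],[0,0,0],[0,0,0],[0,0,0],[0,0,0],[0,0,0],[0,0,0]]}'
python3 -c "
from h import *
print(go(slot(3),YC))"
```

```text
time_s: 41.32
tool_pos: [0.6159, -0.0874, 0.1001]
tool_rot: [[0.145, 0.989, 0.002], [0.989, -0.145, 0.001], [0.001, 0.002, -1.0]]
contact_force: [0.4, 0.5, -2.3]
gripper_width: 0.0455
gripper_force: 41.7
time_s: 41.98
tool_pos: [0.616, -0.0884, 0.0417]
tool_rot: [[0.146, 0.989, 0.002], [0.989, -0.146, 0.0], [0.0, 0.002, -1.0]]
contact_force: [0.1, 0.0, -0.7]
gripper_width: 0.0453
gripper_force: 41.7
turn z -0.000 (-0.0 deg)  slide 0.002 0.002 -0.001  | tilt 0.10 deg | t 42.0
```

```bash
python3 -m inch '{"hand":[-0.2,0.2,0.6,1,1,1,1,1],"slide":[[0,0,0],[0,0,0],[0,0,0],[0,0,0],[0,0,0],[0,0,-0.05],[0,0,-0.12],[0,0,-0.15]],"rot":[[0,0,0],[0,0,0],[0,0,0],[0,0,0],[0,0,0],[0,0,0],[0,0,0],[0,0,0]]}' 40
python3 -m inch '{"hand":[1,1,1,1,1,1,1,1],"slide":[[0,-0.04,-0.14],[0,-0.04,-0.14],[0.11,-0.05,0],[0.11,-0.05,0],[0.11,-0.05,0],[0.11,-0.05,0],[0.11,-0.05,0],[0.11,-0.05,0]],"rot":[[0,0,0],[0,0,0],[0,0,0],[0,0,0],[0,0,0],[0,0,0],[0,0,0],[0,0,0]]}' >/dev/null
python3 -m inch '{"hand":[1,1,1,1,1,1,1,1],"slide":[[0.11,-0.05,0],[0.11,-0.05,0],[0.11,-0.05,0],[0.11,-0.05,0],[0.11,-0.05,0],[0.11,-0.05,0],[0,0,0],[0,0,0]],"rot":[[0,0,0],[0,0,0],[0,0,0],[0,0,0],[0,0,0],[0,0,0],[0,0,0],[0,0,0]]}' >/dev/null
python3 -c "
from h import *
packs()"
```

```text
time_s: 42.65
tool_pos: [0.6132, -0.0881, 0.1203]
tool_rot: [[0.147, 0.989, -0.005], [0.989, -0.147, 0.0], [-0.001, -0.005, -1.0]]
contact_force: [1.5, 0.9, 0.3]
gripper_width: 0.0856
gripper_force: 0.0
edge [0.8601 0.3501] 236x129 90.0 bench grasp turn z -1.639 (-98.4 deg)  slide -1.458 0.349 0.659  | tilt 0.05 deg | t 44.0
 [0.5042 0.3774] 34x22 -6.7 bench grasp turn z -0.027 (-1.6 deg)  slide 0.459 -0.019 0.659  | tilt 0.05 deg | t 44.0
 [0.5846 0.2975] 91x5 -86.5 bench grasp turn z 1.302 (78.1 deg)  slide 0.364 -0.117 0.659  | tilt 0.05 deg | t 44.0
```

```bash
python3 -m inch '{"hand":[1,1,1,1,1,1,1,1],"slide":[[0,0,0],[0.1148,-0.0048,0],[0.1148,-0.0048,0],[0.1148,-0.0048,0],[0.1148,-0.0048,0],[0,0,0],[0,0,0.05],[0,0,0.1]],"rot":[[0,0,-0.027],[0,0,0],[0,0,0],[0,0,0],[0,0,0],[0,0,0],[0,0,0],[0,0,0]]}' >/dev/null
python3 -m inch '{"hand":[1,1,1,1,1,1,1,1],"slide":[[0,0,0.12],[0,0,0.12],[0,0,0.12],[0,0,0.07],[0,0,0.05],[0,0,0.025],[0,0,0],[0,0,0]],"rot":[[0,0,0],[0,0,0],[0,0,0],[0,0,0],[0,0,0],[0,0,0],[0,0,0],[0,0,0]]}'
python3 -m inch '{"hand":[-1,-1,-1,-1,-1,-1,-1,-1],"slide":[[0,0,0],[0,0,0],[0,0,0],[0,0,0],[0,0,0],[0,0,0],[0,0,0],[0,0,0]],"rot":[[0,0,0],[0,0,0],[0,0,0],[0,0,0],[0,0,0],[0,0,0],[0,0,0],[0,0,0]]}' 40
python3 -m inch '{"hand":[-1,-1,-1,-1,-1,-1,-1,-1],"slide":[[0,0,0],[0,0,-0.02],[0,0,-0.05],[0,0,-0.1],[0,0,-0.12],[0,0,-0.1],[0,0,-0.1],[0,0,-0.05]],"rot":[[0,0,0],[0,0,0],[0,0,0],[0,0,0],[0,0,0],[0,0,0],[0,0,0],[0,0,0]]}'
python3 -c "
from h import *
print(go(slot(4),YC))"
```

```text
time_s: 45.37
tool_pos: [0.5052, 0.3769, 0.0282]
tool_rot: [[0.119, 0.993, 0.001], [0.993, -0.119, 0.001], [0.001, 0.001, -1.0]]
contact_force: [-0.1, -0.3, 0.7]
gripper_width: 0.0856
gripper_force: 0.0
time_s: 46.03
tool_pos: [0.5048, 0.3782, 0.0285]
tool_rot: [[0.118, 0.993, 0.001], [0.993, -0.118, 0.002], [0.002, 0.001, -1.0]]
contact_force: [-0.4, 0.6, 5.3]
gripper_width: 0.0455
gripper_force: 42.6
time_s: 46.7
tool_pos: [0.5057, 0.378, 0.1663]
tool_rot: [[0.119, 0.993, 0.004], [0.993, -0.119, 0.003], [0.004, 0.003, -1.0]]
contact_force: [1.1, 0.2, -0.8]
gripper_width: 0.0453
gripper_force: 41.9
turn z 0.026 (1.6 deg)  slide -1.931 0.711 0.497  | tilt 0.30 deg | t 46.7
```

```bash
python3 -m inch '{"hand":[-1,-1,-1,-1,-1,-1,-1,-1],"slide":[[0,0,0],[-0.1207,0.0444,0],[-0.1207,0.0444,0],[-0.1207,0.0444,0],[-0.1207,0.0444,0],[-0.1207,0.0444,0],[-0.1207,0.0444,0],[-0.1207,0.0444,0]],"rot":[[0,0,0.026],[0,0,0],[0,0,0],[0,0,0],[0,0,0],[0,0,0],[0,0,0],[0,0,0]]}' >/dev/null
python3 -m inch '{"hand":[-1,-1,-1,-1,-1,-1,-1,-1],"slide":[[-0.1207,0.0444,0],[-0.1207,0.0444,0],[-0.1207,0.0444,0],[-0.1207,0.0444,0],[-0.1207,0.0444,0],[-0.1207,0.0444,0],[-0.1207,0.0444,0],[-0.1207,0.0444,0]],"rot":[[0,0,0],[0,0,0],[0,0,0],[0,0,0],[0,0,0],[0,0,0],[0,0,0],[0,0,0]]}' >/dev/null
python3 -m inch '{"hand":[-1,-1,-1,-1,-1,-1,-1,-1],"slide":[[-0.1207,0.0444,0],[0,0,0],[0,0,0],[0,0,0],[0,0,0],[0,0,0.05],[0,0,0.1],[0,0,0.1]],"rot":[[0,0,0],[0,0,0],[0,0,0],[0,0,0],[0,0,0],[0,0,0],[0,0,0],[0,0,0]]}'
python3 -c "
from h import *
print(go(slot(4),YC))
o,im=snap('wrist');cv2.imwrite('pics/w6.png',cv2.convertScaleAbs(im,alpha=1.5))"
```

```text
time_s: 48.7
tool_pos: [0.6105, -0.1244, 0.0991]
tool_rot: [[0.143, 0.99, 0.002], [0.99, -0.143, 0.001], [0.001, 0.002, -1.0]]
contact_force: [-0.1, 0.3, -2.1]
gripper_width: 0.0451
gripper_force: 41.9
turn z 0.003 (0.2 deg)  slide -0.004 0.002 0.228  | tilt 0.12 deg | t 48.7
```

View pics/w6.png

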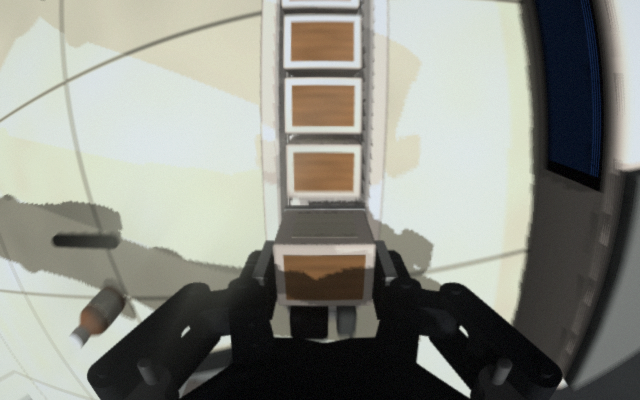

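```bash
python3 -m inch '{"hand":[-1,-1,-1,-1,-1,-1,-1,-1],"slide":[[0,0,0.09],[0,0,0.06],[0,0,0.04],[0,0,0.03],[0,0,0.014],[0,0,0],[0,0,0],[0,0,0]],"rot":[[0,0,0],[0,0,0],[0,0,0],[0,0,0],[0,0,0],[0,0,0],[0,0,0],[0,0,0]]}'
python3 -m inch '{"hand":[-0.2,0.2,0.6,1,1,1,1,1],"slide":[[0,0,0],[0,0,0],[0,0,0],[0,0,0],[0,0,0],[0,0,-0.05],[0,0,-0.12],[0,0,-0.15]],"rot":[[0,0,0],[0,0,0],[0,0,0],[0,0,0],[0,0,0],[0,0,0],[0,0,0],[0,0,0]]}' 40
python3 -m inch '{"hand":[1,1,1,1,1,1,1,1],"slide":[[0,0,-0.14],[0,0,-0.14],[-0.06,0,-0.1],[-0.06,0,0],[-0.06,0,0],[-0.05,0,0],[0,0,0],[0,0,0]],"rot":[[0,0,0],[0,0,0],[0,0,0],[0,0,0],[0,0,0],[0,0,0],[0,0,0],[0,0,0]]}'
python3 - <<'E'
from h import *
o,im=snap('wrist');np.save('w7.npy',o,allow_pickle=True)
cv2.imwrite('pics/w7c.png',cv2.convertScaleAbs(cv2.resize(im[20:300,240:410],None,fx=2,fy=2,interpolation=cv2.INTER_CUBIC),alpha=1.5))
p=S+U*-.236;print(go([*p,.063],YC))
E
python3 -c "
from h import *
packs()"
```

```text
time_s: 49.42
tool_pos: [0.6105, -0.1261, 0.0421]
tool_rot: [[0.145, 0.989, 0.002], [0.989, -0.145, -0.0], [0.0, 0.002, -1.0]]
contact_force: [0.4, 0.5, -1.4]
gripper_width: 0.0454
gripper_force: 42.5
time_s: 50.08
tool_pos: [0.6078, -0.1255, 0.1206]
tool_rot: [[0.145, 0.989, -0.005], [0.989, -0.145, 0.0], [-0.0, -0.005, -1.0]]
contact_force: [0.1, -0.1, 0.6]
gripper_width: 0.0856
gripper_force: 0.0
time_s: 50.75
tool_pos: [0.601, -0.1835, 0.2164]
tool_rot: [[0.147, 0.989, -0.0], [0.989, -0.147, 0.0], [0.0, -0.0, -1.0]]
contact_force: [0.2, 1.5, -0.1]
gripper_width: 0.0856
gripper_force: 0.0
turn z 0.001 (0.0 deg)  slide -0.002 0.002 0.612  | tilt 0.07 deg | t 50.8
edge [ 0.6254 -0.0119] 35x18 -8.4 CHANNEL v -1.7 u -67.2 ang -0.0
 [ 0.6205 -0.0484] 36x23 -8.4 CHANNEL v -1.2 u -102.6 ang 0.0
 [ 0.6146 -0.0888] 36x23 -8.6 CHANNEL v -1.2 u -141.9 ang -0.2
 [ 0.6096 -0.1266] 35x22 -8.3 CHANNEL v -0.7 u -178.5 ang 0.1
 [ 0.3468 -0.2037] 24x15 -11.6 bench grasp turn z 0.055 (3.3 deg)  slide -0.291 -0.981 0.756  | tilt 0.08 deg | t 50.9
```

View pics/w7c.png

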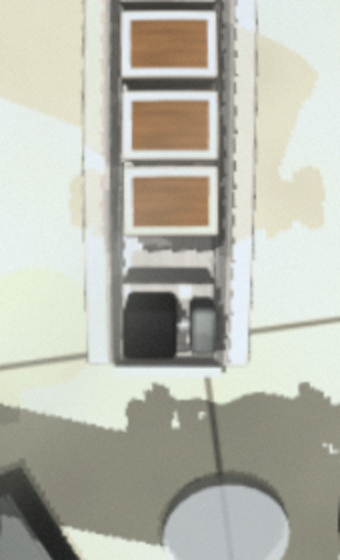

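Run:
```python
from h import *
o=np.load('w7.npy',allow_pickle=True).item()
for n,q,z in (("post",[(124,308),(178,308),(178,358),(124,358)],.098),("rel",[(190,312),(215,312),(215,355),(190,355)],.094),("blockface",[(127,268),(214,268)],.062)):
    p=cast("wrist",np.array(q)/2+[240,20],z,o)[:,:2]-S
    print(n,np.c_[p@V,p@U]*1000)
p=S+U*-.237-V*.002;print(go([*p,.064],YC))
```

```text
post [[ -20.7272 -222.4618]
 [   2.6294 -222.5231]
 [   2.6976 -245.2351]
 [ -21.2178 -245.2103]]
rel [[   7.9699 -225.288 ]
 [  18.9862 -225.275 ]
 [  19.3814 -245.1482]
 [   8.1381 -245.1322]]
blockface [[ -21.5871 -211.0809]
 [  20.5949 -211.1219]]
turn z 0.002 (0.1 deg)  slide -0.009 -0.006 0.608  | tilt 0.08 deg | t 50.9
```

```bash
python3 -m inch '{"hand":[1,1,1,1,1,1,1,1],"slide":[[-0.005,-0.012,0.08],[0,0,0.12],[0,0,0.12],[0,0,0.11],[0,0,0.08],[0,0,0.06],[0,0,0.038],[0,0,0]],"rot":[[0,0,0],[0,0,0],[0,0,0],[0,0,0],[0,0,0],[0,0,0],[0,0,0],[0,0,0]]}'
python3 -m inch '{"hand":[-1,-1,-1,-1,-1,-1,-1,-1],"slide":[[0,0,0],[0,0,0],[0,0,0],[0,0,0],[0,0,0],[0,0,0],[0,0,0],[0,0,0]],"rot":[[0,0,0],[0,0,0],[0,0,0],[0,0,0],[0,0,0],[0,0,0],[0,0,0],[0,0,0]]}' 45
python3 -m inch '{"hand":[-1,-1,-1,-1,-1,-1,-1,-1],"slide":[[0.005,0,0],[0.01,0,0],[0.015,0,0],[0.015,0,0],[0.015,0,0],[0.015,0,0],[0.015,0,0],[0.01,0,0]],"rot":[[0,0,0],[0,0,0],[0,0,0],[0,0,0],[0,0,0],[0,0,0],[0,0,0],[0,0,0]]}'
python3 -c "
from h import *
p=r.get_obs()['tool_pos'][:2]-S;print(p@V,p@U)"
```

```text
time_s: 51.52
tool_pos: [0.5971, -0.1818, 0.0618]
tool_rot: [[0.144, 0.99, -0.004], [0.99, -0.144, 0.002], [0.001, -0.005, -1.0]]
contact_force: [0.4, -0.2, -0.4]
gripper_width: 0.0853
gripper_force: 0.0
time_s: 52.18
tool_pos: [0.5975, -0.1837, 0.0666]
tool_rot: [[0.147, 0.989, -0.0], [0.989, -0.147, 0.002], [0.002, -0.001, -1.0]]
contact_force: [-7.1, 3.0, 12.5]
gripper_width: 0.0337
gripper_force: 45.6
time_s: 52.85
tool_pos: [0.6007, -0.1629, 0.0667]
tool_rot: [[0.148, 0.989, 0.0], [0.989, -0.148, -0.003], [-0.003, 0.001, -1.0]]
contact_force: [-8.6, -3.4, 9.4]
gripper_width: 0.0338
gripper_force: 44.4
-0.004071657217789157 -0.21647432939004022
```

```bash
python3 -m inch '{"hand":[-1,-1,-1,-1,-1,-1,-1,-1],"slide":[[0.01,-0.006,-0.006],[0.012,0,0],[0.012,0,0],[0.012,0,0],[0.012,0,0],[0.012,0,0],[0.012,0,0],[0,0,0]],"rot":[[0,0,0],[0,0,0],[0,0,0],[0,0,0],[0,0,0],[0,0,0],[0,0,0],[0,0,0]]}'
python3 -c "
from h import *
p=r.get_obs()['tool_pos'][:2]-S;print(p@V,p@U)"
python3 -m inch '{"hand":[-1,-1,-1,-1,-1,-1,-1,-1],"slide":[[0.008,0,0],[0.008,0,0],[0.008,0,0],[0.008,0,0],[0,0,0],[0,0,0],[0,0,0],[0,0,0]],"rot":[[0,0,0],[0,0,0],[0,0,0],[0,0,0],[0,0,0],[0,0,0],[0,0,0],[0,0,0]]}'
python3 -c "
from h import *
p=r.get_obs()['tool_pos'][:2]-S;print(p@V,p@U)"
```

```text
time_s: 53.52
tool_pos: [0.6036, -0.1434, 0.0669]
tool_rot: [[0.148, 0.989, 0.003], [0.989, -0.148, -0.006], [-0.006, 0.004, -1.0]]
contact_force: [-2.1, -6.3, -1.5]
gripper_width: 0.0333
gripper_force: 48.8
-0.004127494099155489 -0.19682893353205702
time_s: 54.18
tool_pos: [0.6044, -0.1381, 0.067]
tool_rot: [[0.15, 0.989, 0.003], [0.989, -0.15, -0.009], [-0.009, 0.005, -1.0]]
contact_force: [-2.0, -10.6, -3.3]
gripper_width: 0.0329
gripper_force: 47.4
-0.0041102030868823665 -0.19144309083764494
```

```bash
for i in 1 2; do python3 -m inch '{"hand":[-1,-1,-1,-1,-1,-1,-1,-1],"slide":[[0.008,0,0],[0.008,0,0],[0,0,0],[0,0,0],[0,0,0],[0,0,0],[0,0,0],[0,0,0]],"rot":[[0,0,0],[0,0,0],[0,0,0],[0,0,0],[0,0,0],[0,0,0],[0,0,0],[0,0,0]]}'
python3 -c "
from h import *
p=r.get_obs()['tool_pos'][:2]-S;print(p@V,p@U)"; done
```

```text
time_s: 54.85
tool_pos: [0.6049, -0.1348, 0.067]
tool_rot: [[0.15, 0.989, 0.003], [0.989, -0.15, -0.01], [-0.01, 0.005, -1.0]]
contact_force: [-2.1, -11.1, -3.1]
gripper_width: 0.0329
gripper_force: 46.8
-0.0041016187755821745 -0.18811802964548807
time_s: 55.52
tool_pos: [0.6051, -0.1334, 0.067]
tool_rot: [[0.151, 0.989, 0.003], [0.988, -0.151, -0.013], [-0.013, 0.005, -1.0]]
contact_force: [-1.7, -14.6, -4.1]
gripper_width: 0.0329
gripper_force: 45.6
-0.004116945709065858 -0.1867094129659964
```

```bash
python3 -m inch '{"hand":[-1,-1,-1,-1,-1,-1,-1,-1],"slide":[[0.008,0,0],[0.006,0,0],[0,0,0],[0,0,0],[0,0,0],[0,0,0],[0,0,0],[0,0,0]],"rot":[[0,0,0],[0,0,0],[0,0,0],[0,0,0],[0,0,0],[0,0,0],[0,0,0],[0,0,0]]}'
python3 -c "
from h import *
p=r.get_obs()['tool_pos'][:2]-S;print(p@V,p@U)"
```

```text
time_s: 56.18
tool_pos: [0.605, -0.1331, 0.0671]
tool_rot: [[0.152, 0.988, 0.003], [0.988, -0.152, -0.018], [-0.017, 0.006, -1.0]]
contact_force: [-2.3, -20.0, -5.3]
gripper_width: 0.0325
gripper_force: 45.3
-0.004162267493123981 -0.1864481712739186
```

```bash
python3 -m inch '{"hand":[-0.3,0,0.3,0.6,1,1,1,1],"slide":[[0,0,0],[0,0,0],[0,0,0],[0,0,0],[0,0,0],[0,0,0],[0,0,-0.05],[0,0,-0.1]],"rot":[[0,0,0],[0,0,0],[0,0,0],[0,0,0],[0,0,0],[0,0,0],[0,0,0],[0,0,0]]}'
python3 -m inch '{"hand":[1,1,1,1,1,1,1,1],"slide":[[0,0,-0.15],[0,0,-0.15],[-0.03,0,-0.12],[-0.03,0,0],[0,0,0],[0,0,0],[0,0,0],[0,0,0]],"rot":[[0,0,0],[0,0,0],[0,0,0],[0,0,0],[0,0,0],[0,0,0],[0,0,0],[0,0,0]]}'
python3 - <<'E'
from h import *
o,im=snap('wrist');np.save('w8.npy',o,allow_pickle=True)
cv2.imwrite('pics/w8c.png',cv2.convertScaleAbs(cv2.resize(im[20:270,230:430],None,fx=2.4,fy=2.4,interpolation=cv2.INTER_CUBIC),alpha=1.5))
packs()
E
```

```text
time_s: 56.85
tool_pos: [0.6038, -0.1179, 0.1014]
tool_rot: [[0.144, 0.989, -0.007], [0.99, -0.144, 0.001], [0.0, -0.007, -1.0]]
contact_force: [-0.7, 0.6, 1.1]
gripper_width: 0.0851
gripper_force: 0.0
time_s: 57.52
tool_pos: [0.6032, -0.1329, 0.2067]
tool_rot: [[0.144, 0.99, -0.003], [0.99, -0.144, 0.001], [0.0, -0.003, -1.0]]
contact_force: [0.5, -1.5, 0.1]
gripper_width: 0.0855
gripper_force: 0.0
edge [0.6314 0.0352] 36x14 -8.0 CHANNEL v -2.8 u -19.8 ang 0.4
 [0.6279 0.0047] 36x23 -8.2 CHANNEL v -1.9 u -49.3 ang 0.2
 [ 0.6233 -0.03  ] 35x23 -8.4 CHANNEL v -1.4 u -82.9 ang -0.0
 [ 0.6191 -0.0653] 35x23 -8.1 CHANNEL v -0.4 u -117.0 ang 0.3
 [ 0.614  -0.1003] 36x23 -8.1 CHANNEL v -0.3 u -151.0 ang 0.3
 [ 0.3506 -0.211 ] 30x29 29.0 bench grasp turn z -0.621 (-37.3 deg)  slide 0.218 -1.036 0.720  | tilt 0.14 deg | t 57.6
```

View pics/w8c.png

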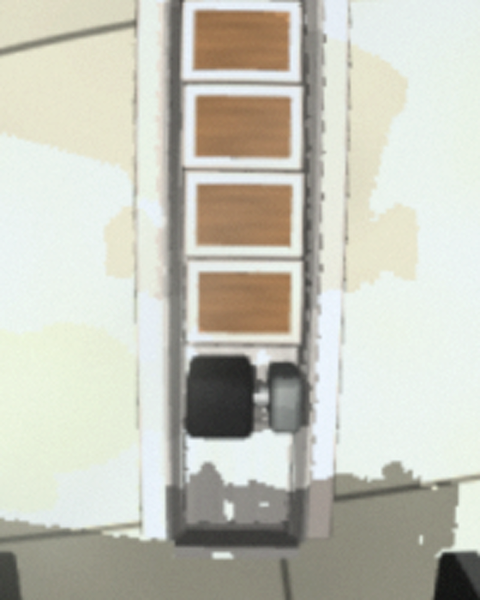

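Run:
```python
from h import *
o=np.load('w8.npy',allow_pickle=True).item()
for n,q,z in (("post",[(187,375),(252,375),(187,437)],.098),("rel",[(272,380),(302,380),(302,432)],.094),("face/last back",[(186,345)],.064)):
    p=cast("wrist",np.array(q)/2.4+[230,20],z,o)[:,:2]-S
    print(n,np.c_[p@V,p@U]*1000)
```

```text
post [[ -20.6695 -171.7514]
 [   1.9129 -171.7082]
 [ -20.9792 -194.4804]]
rel [[   9.1449 -174.4856]
 [  19.8108 -174.4266]
 [  20.4096 -193.8263]]
face/last back [[ -22.8652 -168.0502]]
```

```bash
python3 -c "
from rig import r
print(r.sign_off())"
```

```text
the job is handed in; nothing more can be done
None
```

I put the sleeve in the discard tray and loaded all five magazines tight against the end stop, with the follower pushed up and its release measuring out (locked). I handed the job in at about 58 s of robot time. The hand-in returned no verdict, and I judged the pin held in from the row's position and the pushing force, not from a direct reading.

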